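# Set up the bakery weighing station

## Robot

A 6-joint arm with a two-finger parallel gripper is mounted at the origin on the work surface. World frame = base frame: x ahead of the robot, y to its left, z up, the work surface at z = 0. Lengths are in m, angles in rad, forces in N, time in s.
With the tool pointing down it reaches from about 0.35 to 0.725 m from the base axis. Payload 4.3 kg.
Tool frame: the origin (TCP) lies midway between the tips of the shut fingers; the grasp point (between the pads) lies 19 mm behind it (ctrl.grip_point_offset is the distance from the TCP to the grasp point, in m); z points along the fingers, y is the direction in which the jaws open and shut (so a half turn about z gives the same grasp; the last joint's range is limited). The gripper opens to 85 mm and grips with 20 to 120 N. Pads are 22 mm wide; open, the fingers measure 114 mm over their backs; the gripper's body (76 mm by 85 mm) begins 54 mm behind the grasp point. The pads swing forward as they close: fully open they stand 13 mm farther back than shut.
Start: joints at [1.082, 0.377, 0.081, 1.274, 0, 1.46], TCP at [0.213, 0.534, 0.231] pointing down, gripper open.
Joint ranges: [-2.72, 2.72], [-0.84, 1.66], [-1.02, 1.22], [-1.77, 2.12], [-1.37, 1.28], [-3.14, 3.14]. Speed limits (rad/s): [2.57, 2.57, 3.14, 3.14, 3.14, 3.14].

## Interface

Orientations are given as a rotation vector (axis times angle).
In Python, from rig import get_obs, cams, ctrl gives the robot as it stands.
- The arm moves only by the tool jog_arm, never from a script. Its argument "deltas" is a list of rows, each a list of 7 numbers: the shift along the tool's x, y, z in mm, then the turn, a rotation vector about the tool's x, y, z in rad, then the closure, from -1 (fully open) to 1 (shut). A call has exactly 8 rows; each row is the pose to reach, as a shift and turn from the pose commanded when the call began, along the tool's axes at that moment; what a row does not reach only later rows make up. A row lasts 1/12 s, in which the tool goes at most 41.7 mm and 7.16 degrees, less where a joint would pass 70% of its speed; a pose out of reach is approached as far as the arm can. A call with a gripper value outside its range is refused whole. The fingers move at their own pace and stop on an object; the grip force is fixed at half the most. Time passes only in rows, so rows that repeat a pose let the fingers close, or fill a call up. It gives the time, the measured TCP pose, the force and the opening at its end, in the units of the state.
- get_obs(): the state, without advancing time (a new reading comes with each control period).
- cams.capture(name): name is "scene" or "side" or "wrist"; returns a dict with "image" (480x640x3 uint8, blue, green, red), "fx", "fy", "cx", "cy" (pixels), "pose" (4x4, takes a point from camera to world coordinates). Camera axes: x right, y up, looking along -z (the intrinsics and any distortion apply to the point x, -y, -z); pixel columns grow to the right and rows downward; lengths in m; the calibration is good to about 2 mm. A picture is of the moment at which its call begins. There is no depth.
- ctrl.close_job(): hands the job in, once; it reports no verdict.
The state is a dict: "time_s": time; "joint_positions": joint angles; "dq": joint speeds; "joint_efforts": joint torques, N m; "ee_pos": TCP position; "tool_rot": TCP orientation; "contact_force": force on the tool from outside, world axes, zero at the start; "wrist_torque": the same for the moment, N m; "gripper_width": finger opening in m.
Only numpy, scipy, OpenCV 4.12 (cv2) and the standard library are available. Lean on these libraries where they do the work, as an engineer would, in place of code of your own. Each camera call takes 0.05 s, during which the arm holds its last target.

## Task

Set up the weighing station: nest the small copper pan flat inside the large pan on the scale, setting it down rather than dropping it in, with its handle fanned about 45 degrees to either side of the large pan's handle so that each can be taken freely; the large pan stays near the middle of the scale. Also raise the terminal's stiff fold-up display until it is in line with the red-ball pointer at its side and leave it standing there. Do not move the pointer, and leave the other things on the bench alone; either job may come first.

Things in the scene. Friction and masses are not known exactly. Their poses are not given: they have to be found in the camera images.
- display (a joint): angle of the weighing terminal's fold-up display about its hinge, rad: 0 = folded flat face down on the console, grows as its front edge is raised (1.57 = upright), up to 2.2. The hinge is stiff (friction about 0.7 N m, some 5 N at the tab): the display stays wherever it is left
- pointer (a joint): angle of the red-ball pointer about the same hinge line, rad, same zero and direction as the display: the display is in line with the pointer when both values are equal. Drawn anew each time between 0.85 and 1.4. It is held by friction; not to be moved
- display_tab (a point): grip point of the orange tab on the middle of the white display's free edge, in the display's plane: 20 mm wide, 12 thick; 160 mm from the hinge line, 30 mm beyond the display's edge, 15 mm short of the tab's end. Display 170 mm wide, 14 thick. Axes turn with it: x towards the hinge, y along it, z out of its back (up when folded). Folded, the tab overhangs the console's front, free space below
- display_hinge (a point): middle of the hinge line, 55 mm above the table, near the far edge of the grey console, which is fixed, 150 mm deep, 230 mm wide, 44 mm tall, its front 130 mm from the hinge line. The display's free edge is 130 mm from the hinge line. Axes turn with the display, y along the hinge line
- pointer_ball (a point): centre of the red 18 mm ball at the end of the thin steel pointer, 120 mm from the hinge line, 104 mm to the +y side of the display's middle. Axes like those of display_tab, turning with the pointer
- scale_center (a point): centre of the upper face of the bench scale's square steel platform, 200 x 200 mm, 60 mm above the table; blue base below; fixed to the table
- large_pan_center (a point): centre (half-way up, 20 mm above its underside) of the large aluminium pan that stands on the scale: rim 172 mm across, foot 144 mm, 40 mm tall, walls 4 mm, bottom 5 mm thick. Its black handle points along its own -x, z is up
- large_pan_handle (a point): point on the large pan's black handle, 135 mm from the pan's axis, 29 mm above its underside; the handle is 18 mm wide, 18 mm tall and ends 180 mm from the axis
- small_pan_center (a point): centre (half-way up, 32.5 mm) of the small copper pan on the table: rim 120 mm across, foot 100 mm, 65 mm tall, walls 4 mm, about 0.2 kg. Its blue handle points along its own -x, z is up. Nested flat in the large pan, its underside is 5 mm above the large pan's underside and its handle passes over the large one's rim
- small_pan_handle (a point): grasp point in the middle of the small pan's blue handle, 118 mm from the pan's axis, 54 mm above its underside; the flat-sided handle is 16 mm wide, 18 mm tall and ends 165 mm from the axis
- seed_jar: bystander, to be left alone: amber glass seed jar with wooden cap, 68 mm across, 110 mm tall; origin at its underside's centre
- flour_bowl: bystander, to be left alone: white bowl, 120 mm across, 50 mm tall; origin at its underside's centre
- spray_bottle: bystander, to be left alone: white spray bottle with green cap, 60 mm across, 190 mm tall; origin at its underside's centre
- mug: bystander, to be left alone: blue mug, 80 mm across, 90 mm tall; origin at its underside's centre
- scraper: bystander, to be left alone: dough scraper lying flat, about 86 x 115 mm, 11 mm tall; origin at its underside's centre
There are look-alikes about, which are no part of the job. Leave any turquoise look-alike of the part that bears small_pan_center alone.

How it is judged:
At the end, for the whole second after the job is handed in: Display still, within 0.09 rad (5 deg) of the pointer. Small pan level on the large pan's floor, axes within 30 mm, handle 24 to 72 degrees to either side of the large pan's handle. Large pan level on the scale within 45 mm of its middle (angle between the z axis of display_tab and the z axis of pointer_ball, either way round below 0.09 rad and value of joint display between 0.6 and 1.6 rad and velocity of joint display between -0.02 and 0.02 rad/s and z of small_pan_center in the frame of large_pan_center between 0.012 and 0.0225 m and horizontal distance between small_pan_center and large_pan_center below 0.03 m and angle between small_pan_center's own z axis and vertical below 0.08 rad and angle between the x axis of small_pan_center and the x axis of large_pan_center, either way round between 0.42 and 1.25 rad and x of small_pan_handle in the frame of large_pan_center below 0 m and horizontal distance between large_pan_center and scale_center below 0.045 m and angle between large_pan_center's own z axis and vertical below 0.06 rad and height (world z) of large_pan_center between 0.075 and 0.085 m); the robot touches nothing.
It fails at once if the small pan is dropped (falls freely, touching nothing, faster than 0.6 m/s: about 18 mm) (contact force between small_pan and anything else below 0.05 N and linear speed of small_pan above 0.6 m/s).
It fails at once if the red-ball pointer is moved by more than 10 mm (distance of pointer_ball from where it was at the start of the episode above 0.01 m).
It fails at once if another thing on the bench is moved by more than 30 mm (distance of any of seed_jar, flour_bowl, spray_bottle, mug, scraper, rolling_pin, proof_basket from where it was at the start of the episode above 0.03 m).
It also fails if it takes over 67 s, if anything falls off the work surface, if the arm or the gripper's body presses on something with over 40 N, if the wrist force passes 120 N, or if a joint passes its speed limit or range.

## Working session

There is one attempt and no reset: what is moved stays moved. The work goes in short steps, Python scripts to look and compute and a tool call to move; the robot and the scene stay as the last step left them, time stands still between calls to the robot, and variables do not carry over. Pictures are saved under pics/ and viewed, and the job is handed in when it is done.

Besides the shell and the picture viewer there is one more tool, called after "Emit:" in YAML: its name, and indented under it one key for each argument. jog_arm: Moves the arm, as the interface text tells. Its arguments: {"type":"object","properties":{"deltas":{"type":"array"}},"required":["deltas"]}

```bash
ls; mkdir -p pics; python3 - <<'E'
from rig import get_obs,cams,ctrl
import cv2,numpy as np
o=get_obs()
for k,v in o.items(): print(k,np.round(v,4))
for n in ["scene","side","wrist"]:
    c=cams.capture(n); cv2.imwrite(f"pics/{n}0.png",c["image"]); print(n,{k:(np.round(v,4).tolist()) for k,v in c.items() if k!="image"})
print(ctrl.grip_point_offset)
E
```

```text
pics
time_s 0.0
joint_positions [ 1.0817  0.378   0.0796  1.2744 -0.      1.4605]
dq [-0.0017  0.0015 -0.     -0.0004  0.0018  0.0015]
joint_efforts [ 7.00000e-04 -4.63603e+01  2.69878e+01  2.08000e-02  1.00000e-04
 -0.00000e+00]
ee_pos [0.2123 0.5336 0.2304]
tool_rot [-0.5913 -3.0848  0.0031]
contact_force [ 0.1973  0.2375 -0.5537]
wrist_torque [-0.0372  0.0139  0.0404]
gripper_width 0.0855
scene {'fx': 480.969, 'fy': 480.969, 'cx': 313.9917, 'cy': 235.1825, 'pose': [[-0.8301, -0.4346, 0.3494, 1.0305], [0.5576, -0.6391, 0.5297, 0.7306], [-0.007, 0.6345, 0.7729, 1.1683], [0.0, 0.0, 0.0, 1.0]]}
side {'fx': 490.7056, 'fy': 490.7056, 'cx': 310.8551, 'cy': 236.6035, 'pose': [[0.9951, 0.0746, -0.0654, 0.4752], [-0.0985, 0.6646, -0.7407, -0.9355], [-0.0118, 0.7435, 0.6687, 0.9081], [0.0, 0.0, 0.0, 1.0]]}
wrist {'fx': 351.6007, 'fy': 351.6007, 'cx': 318.6358, 'cy': 243.8413, 'pose': [[0.3693, -0.8815, -0.2943, 0.1373], [0.9293, 0.3502, 0.1175, 0.5647], [-0.0005, -0.3169, 0.9485, 0.3726], [0.0, 0.0, 0.0, 1.0]]}
0.0187
```

View pics/scene0.png

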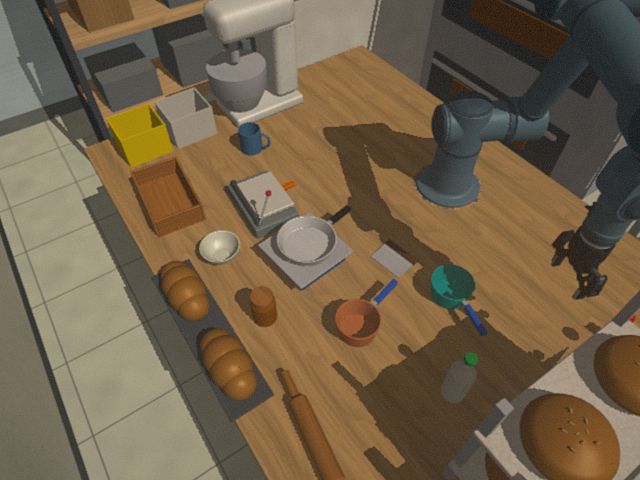

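View pics/side0.png

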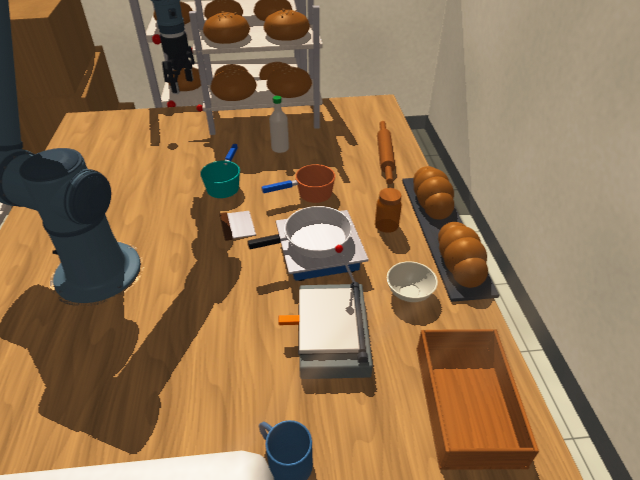

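View pics/wrist0.png

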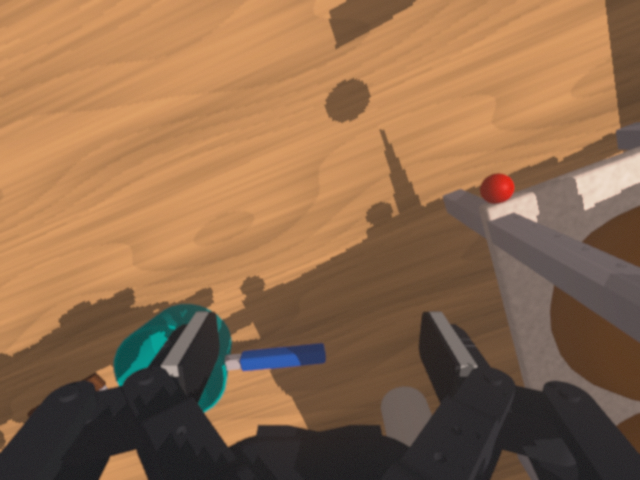

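The scene view shows the copper pan at (357,322) with its blue handle to (388,290), the large pan at (306,240), the scale around it, and the terminal at (265,200) with its tab at (288,187) and ball at (268,193). The turquoise pan at (453,285) is the decoy. I'll enlarge these areas.

```bash
python3 - <<'E'
import cv2,numpy as np
a=cv2.imread("pics/scene0.png"); b=cv2.imread("pics/side0.png")
def crop(im,x,y,w,h,s,n):
    c=cv2.resize(im[y:y+h,x:x+w],None,fx=s,fy=s,interpolation=cv2.INTER_CUBIC)
    for i in range(0,w,20): cv2.putText(c,str(x+i),(i*s,8),0,.3,(0,0,255),1); cv2.line(c,(i*s,0),(i*s,4),(0,0,255))
    for i in range(0,h,20): cv2.putText(c,str(y+i),(0,i*s+4),0,.3,(0,0,255),1)
    cv2.imwrite(n,c)
crop(a,220,160,200,150,4,"pics/a1.png")
crop(a,320,260,100,100,6,"pics/a2.png")
crop(b,240,160,160,150,4,"pics/b1.png")
crop(b,240,230,160,150,4,"pics/b2.png")
E
```

```text
(no output)
```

View pics/a1.png

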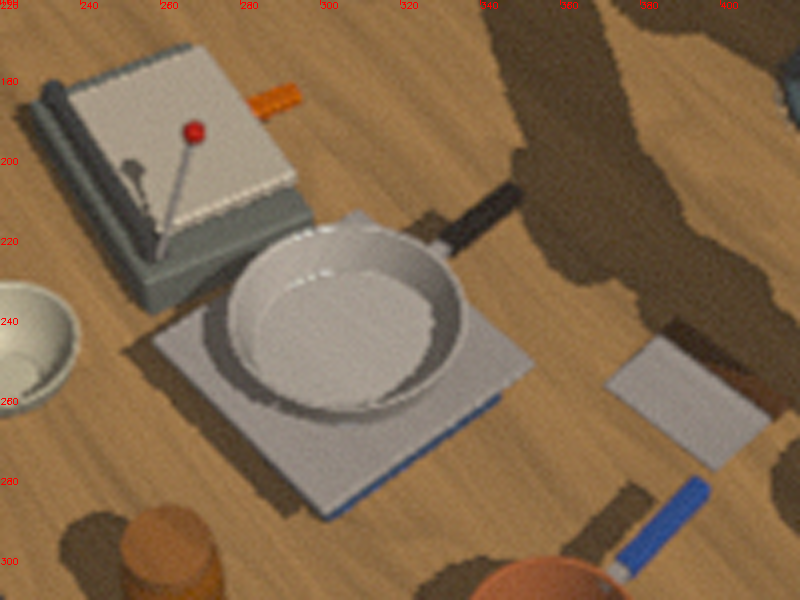

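View pics/a2.png

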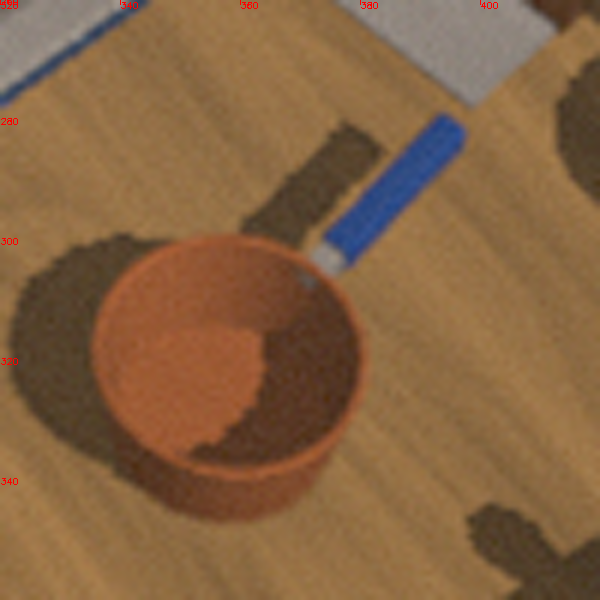

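View pics/b1.png

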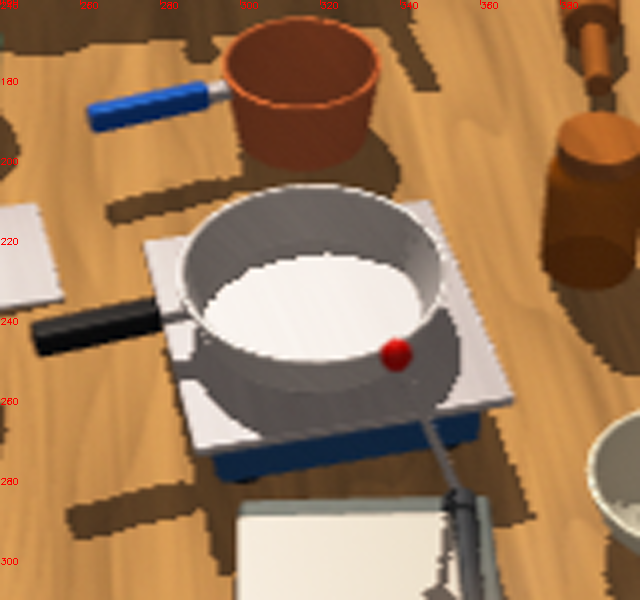

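View pics/b2.png

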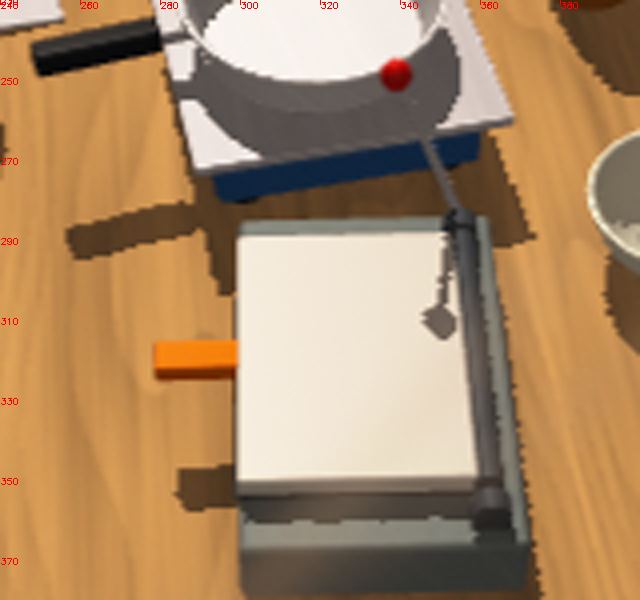

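```bash
cat > h.py <<'E'
import numpy as np, cv2
from scipy.optimize import least_squares
from scipy.spatial.transform import Rotation as R
from rig import get_obs,cams,ctrl
def ray(c,u,v):
    d=np.array([(u-c["cx"])/c["fx"],-(v-c["cy"])/c["fy"],-1.]); P=np.array(c["pose"]); return P[:3,3],P[:3,:3]@d
def onz(c,u,v,z):
    o,d=ray(c,u,v); return o+d*(z-o[2])/d[2]
def tri(obs):
    A=np.zeros((3,3));b=np.zeros(3)
    for c,u,v in obs:
        o,d=ray(c,u,v); d/=np.linalg.norm(d); M=np.eye(3)-np.outer(d,d); A+=M;b+=M@o
    return np.linalg.solve(A,b)
def proj(c,p):
    P=np.array(c["pose"]); q=P[:3,:3].T@(np.asarray(p)-P[:3,3]); return np.array([c["cx"]+c["fx"]*q[0]/-q[2], c["cy"]-c["fy"]*q[1]/-q[2]])
E
python3 - <<'E'
from h import *
import pickle
S=cams.capture("scene");D=cams.capture("side")
pickle.dump((S,D),open("c.pkl","wb"))
np.set_printoptions(precision=4,suppress=True)
def both(n,s,d,z):
    print(n,"S",onz(S,*s,z)[:2] if s else '',"D",onz(D,*d,z)[:2] if d else '', tri([(S,*s),(D,*d)]) if s and d else '')
both("srim",(358.1,319.4),(315,175.5),.065)
both("stip",(395.3,281.3),(262.5,187.5),.063)
both("sroot",(375.8,302.5),(291.2,183.7),.06)
both("lrim",(306.7,240.4),(318,228.3),.1)
both("ltip",(350,207),(248.7,243),.096)
for s in [(257.5,245),(301.7,289.5),(353.2,250.5)]: both("sc",s,None,.06)
for s in [(276.2,220),(347.5,210.5),(368,260),(288.7,272)]: both("sc",None,s,.06)
both("tabend",(294.5,183),(278.5,318.5),.061)
both("tabroot",(283,186.5),(299.5,318.5),.061)
both("d1",(269.2,171.7),(299.5,349.5),.062)
both("d2",(294.2,204.5),(300,289.2),.062)
both("hA",None,(354.5,285),.06);both("hB",None,(363,357.5),.06)
both("ball",(268.2,193),(339,248.7),.1)
E
```

```text
srim S [0.5947 0.2732] D [0.5968 0.2681] [0.5956 0.2721 0.063 ]
stip S [0.4374 0.2352] D [0.4393 0.2284] [0.4376 0.2337 0.0601]
sroot S [0.5227 0.2569] D [0.5236 0.2417] [0.5219 0.2535 0.0527]
lrim S [0.5755 0.0026] D [ 0.5751 -0.0114] [ 0.5744 -0.0024  0.093 ]
ltip S [ 0.394  -0.0348] D [ 0.4013 -0.0423] [ 0.3971 -0.0366  0.0933]
sc S [ 0.6874 -0.0914] D  
sc S [0.6642 0.1112] D  
sc S [0.4674 0.0827] D  
sc S  D [0.4721 0.0808] 
sc S  D [0.6686 0.0993] 
sc S  D [ 0.6889 -0.097 ] 
sc S  D [ 0.493  -0.1163] 
tabend S [ 0.4595 -0.2476] D [ 0.4617 -0.255 ] [ 0.4597 -0.251   0.0573]
tabroot S [ 0.4991 -0.255 ] D [ 0.5072 -0.2599] [ 0.5031 -0.2568  0.0596]
d1 S [ 0.5011 -0.3397] D [ 0.5006 -0.3408] [ 0.5007 -0.3403  0.0613]
d2 S [ 0.5123 -0.1662] D [ 0.5153 -0.1759] [ 0.5129 -0.1704  0.0573]
hA S  D [ 0.6425 -0.1749] 
hB S  D [ 0.6271 -0.3724] 
ball S [ 0.5706 -0.2219] D [ 0.617 -0.091] [ 0.6026 -0.1614  0.1684]
```

```bash
python3 - <<'E'
from h import *
import pickle
S,D=pickle.load(open("c.pkl","rb"))
np.set_printoptions(precision=4,suppress=True)
t=np.linspace(0,2*np.pi,200)
def ext(c,x,y,z,r):
    p=np.array([proj(c,(x+r*np.cos(a),y+r*np.sin(a),z)) for a in t]); return np.array([p[:,0].min(),p[:,0].max(),p[:,1].min(),p[:,1].max()])
def fit(n,r,z,eS,eD,x0):
    for nm,L in [("both",[(S,eS),(D,eD)]),("S",[(S,eS)]),("D",[(D,eD)])]:
        f=lambda q: np.concatenate([ext(c,q[0],q[1],z,r)-np.array(e) for c,e in L])
        s=least_squares(f,x0); print(n,nm,s.x,s.fun)
fit("small",.06,.065,(335.3,380.8,299.2,339.7),(295.5,334.5,164,187),[.595,.27])
fit("large",.086,.1,(277,336.5,215.8,265),(285,351,206,250.5),[.574,0])
for n,s,d,z in [("bottle",(471,358),(277,100),.19),("scraper",(392,260),(238,222),.01),("jar",(263,297),(389,197),.11),("turq",(453,285),(221,178),.065)]:
    print(n,onz(S,*s,z),onz(D,*d,z))
E
```

```text
small both [0.5953 0.2714] [-0.9394 -0.0732 -0.0194  0.3771 -1.1983 -0.0006 -0.3071 -0.1706]
small S [0.5939 0.2717] [-0.4285  0.4262 -0.212   0.1599]
small D [0.597  0.2702] [-0.6111  0.6095 -0.1179  0.0436]
large both [ 0.5747 -0.0027] [-1.2334 -0.4506  0.7468 -1.5116 -1.6624  0.622  -1.0969 -0.9649]
large S [0.5736 0.    ] [-0.4141  0.4149  1.159  -1.0276]
large D [ 0.5756 -0.0063] [-1.2182  1.2131 -0.2736  0.0487]
bottle [0.4988 0.5379 0.19  ] [0.5025 0.5174 0.19  ]
scraper [0.3678 0.1472 0.01  ] [0.3636 0.144  0.01  ]
jar [0.7757 0.1024 0.11  ] [0.7757 0.0823 0.11  ]
turq [0.3161 0.3337 0.065 ] [0.3177 0.2875 0.065 ]
```

```bash
cat >> h.py <<'E'
def rot(yaw,pitch=90.):
    """tool z heading yaw (deg), pitch deg below horizontal; jaw y = heading+90 deg horizontal"""
    y,p=np.radians(yaw),np.radians(pitch)
    z=np.array([np.cos(y)*np.cos(p),np.sin(y)*np.cos(p),-np.sin(p)]); j=np.array([-np.sin(y),np.cos(y),0]); x=np.cross(j,z)
    return np.c_[x,j,z]
def delta(p,Rm,p0=None,R0=None):
    o=get_obs()
    if p0 is None: p0=o["ee_pos"]
    if R0 is None: R0=R.from_rotvec(o["tool_rot"]).as_matrix()
    d=R0.T@(np.asarray(p)-p0)*1000; w=R.from_matrix(R0.T@Rm).as_rotvec()
    print("d",np.round(d,1),"w",np.round(w,3),"deg",round(np.degrees(np.linalg.norm(w)),1)); return d,w
E
python3 - <<'E'
from h import *
delta((.480,.244,.16),rot(13.4)); delta((.480,.244,.035),rot(13.4)) 
print(R.from_rotvec(get_obs()["tool_rot"]).as_matrix().round(3))
E
```

```text
d [-355.8 -170.4   71. ] w [-0.001 -0.    -0.613] deg 35.1
d [-355.8 -170.3  196. ] w [-0.001 -0.    -0.613] deg 35.1
[[-0.929  0.37  -0.   ]
 [ 0.37   0.929 -0.001]
 [ 0.    -0.001 -1.   ]]
```

Emit:
jog_arm:
  deltas:
    - [-30, -15, 0, 0, 0, -0.07, 0]
    - [-65, -31, 0, 0, 0, -0.14, 0]
    - [-100, -48, 0, 0, 0, -0.21, 0]
    - [-135, -65, 5, 0, 0, -0.28, 0]
    - [-170, -81, 10, 0, 0, -0.35, 0]
    - [-205, -98, 20, 0, 0, -0.42, 0]
    - [-240, -115, 30, 0, 0, -0.49, 0]
    - [-275, -131, 40, 0, 0, -0.55, 0]

```text
time_s: 0.92
ee_pos: [0.4207, 0.3093, 0.1911]
tool_rot: [-0.274, 3.129, 0.0]
contact_force: [1.0, 1.1, 0.5]
gripper_width: 0.0425
```

```bash
python3 - <<'E'
from h import *
o=get_obs(); print(o["ee_pos"],o["gripper_width"],o["joint_positions"])
delta((.480,.244,.13),rot(13.4))
E
```

```text
[0.42065375 0.3092599  0.1910962 ] 0.042457741851880136 [ 5.12362210e-01  2.84942357e-01 -1.55138587e-01  1.13014215e+00
  8.77421191e-05  3.37789179e-01]
d [-47.1 -74.6  61.1] w [ 0.     0.001 -0.059] deg 3.4
```

Emit:
jog_arm:
  deltas:
    - [-10, -16, 10, 0, 0, -0.02, 0]
    - [-22, -35, 20, 0, 0, -0.04, 0]
    - [-34, -54, 32, 0, 0, -0.059, 0]
    - [-43, -68, 44, 0, 0, -0.059, 0]
    - [-47, -74.5, 54, 0, 0, -0.059, 0]
    - [-47, -74.5, 61, 0, 0, -0.059, 0]
    - [-47, -74.5, 61, 0, 0, -0.059, 0]
    - [-47, -74.5, 61, 0, 0, -0.059, 0]

```text
time_s: 1.58
ee_pos: [0.4776, 0.246, 0.13]
tool_rot: [0.362, -3.119, -0.0]
contact_force: [-0.6, -0.4, 0.5]
gripper_width: 0.0429
```

```bash
python3 - <<'E'
from h import *
c=cams.capture("wrist"); cv2.imwrite("pics/w1.png",c["image"])
o=get_obs(); print(o["ee_pos"])
np.set_printoptions(precision=1,suppress=True)
y=np.radians(13.4); u=np.array([np.cos(y),np.sin(y),0])
C=np.array([.5953,.2714,0])
for r,z in [(118,.063),(165,.063),(80,.063),(0,.065),(-60,.065),(60,.065)]:
    print(r,z,proj(c,C-u*r/1000+[0,0,z]))
E
```

```text
[0.47809337 0.24632914 0.13063602]
118 0.063 [313.4 263.3]
165 0.063 [312.9 190.1]
80 0.063 [313.8 315.9]
0 0.065 [314.5 412.8]
-60 0.065 [314.9 472.9]
60 0.065 [314.  343.1]
```

View pics/w1.png

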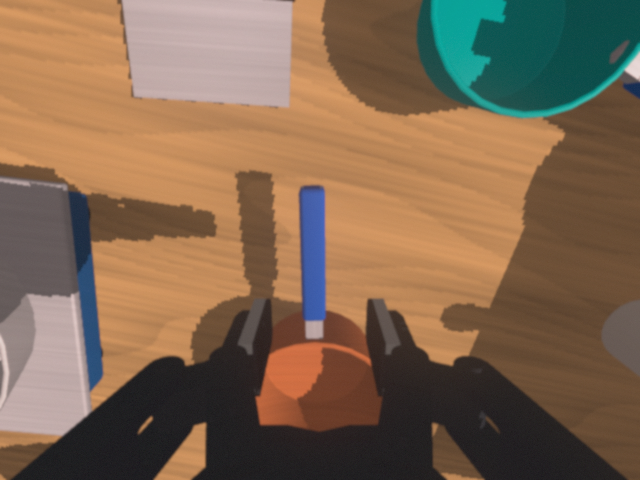

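The handle's tip is at (313,188) in the wrist view, as predicted, so I'll go down to it.

```bash
python3 - <<'E'
from h import *
delta((.480,.244,.035),rot(13.4))
E
```

```text
d [-1.3 -2.7 95.6] w [ 0.    -0.    -0.002] deg 0.1
```

Emit:
jog_arm:
  deltas:
    - [-1, -2.5, 15, 0, 0, 0, 0]
    - [-1, -2.5, 35, 0, 0, 0, 0]
    - [-1, -2.5, 55, 0, 0, 0, 0]
    - [-1, -2.5, 75, 0, 0, 0, 0]
    - [-1, -2.5, 88, 0, 0, 0, 0]
    - [-1, -2.5, 95, 0, 0, 0, 0]
    - [-1, -2.5, 95, 0, 0, 0, 0]
    - [-1, -2.5, 95, 0, 0, 0, 0]

```text
time_s: 2.3
ee_pos: [0.4804, 0.2439, 0.036]
tool_rot: [-0.362, 3.12, 0.0]
contact_force: [-0.1, -0.0, -0.3]
gripper_width: 0.0425
```

Emit:
jog_arm:
  deltas:
    - [0, 0, 0, 0, 0, 0, 0.5]
    - [0, 0, 0, 0, 0, 0, 1]
    - [0, 0, 0, 0, 0, 0, 1]
    - [0, 0, 0, 0, 0, 0, 1]
    - [0, 0, 0, 0, 0, 0, 1]
    - [0, 0, 0, 0, 0, 0, 1]
    - [0, 0, -1, 0, 0, 0, 1]
    - [0, 0, -2, 0, 0, 0, 1]

```text
time_s: 2.97
ee_pos: [0.4804, 0.2432, 0.0373]
tool_rot: [-0.361, 3.121, -0.0]
contact_force: [0.3, 0.9, -1.4]
gripper_width: 0.015
```

Emit:
jog_arm:
  deltas:
    - [0, 0, -4, 0, 0, 0, 1]
    - [0, 0, -12, 0, 0, 0, 1]
    - [0, 0, -25, 0, 0, 0, 1]
    - [0, 0, -45, 0, 0, 0, 1]
    - [0, 0, -70, 0, 0, 0, 1]
    - [0, 0, -95, 0, 0, 0, 1]
    - [0, 0, -115, 0, 0, 0, 1]
    - [0, 0, -128, 0, 0, 0, 1]

```text
time_s: 3.63
ee_pos: [0.4806, 0.2433, 0.1679]
tool_rot: [-0.36, 3.119, 0.001]
contact_force: [0.7, -0.5, -1.6]
gripper_width: 0.015
```

```bash
python3 - <<'E'
from h import *
o=get_obs(); print(o["ee_pos"],o["contact_force"],o["wrist_torque"])
for n in ["side","scene"]:
    c=cams.capture(n); im=c["image"]; x,y=(230,80) if n=="side" else (310,200)
    cv2.imwrite(f"pics/{n}2.png",cv2.resize(im[y:y+150,x:x+200],None,fx=4,fy=4,interpolation=cv2.INTER_CUBIC))
h=(54)/1000
y=np.radians(28-14.6)
C=np.array([.480,.2434,.165+.019-.054])
delta((.478,.063,.165),rot(-34))
E
```

```text
[0.48064134 0.24328313 0.16791142] [ 0.66345403 -0.53371284 -1.56847709] [-0.08183389  0.1516134   0.03870168]
d [  44.8 -175.1    2.8] w [0.002 0.004 0.824] deg 47.2
```

View pics/side2.png

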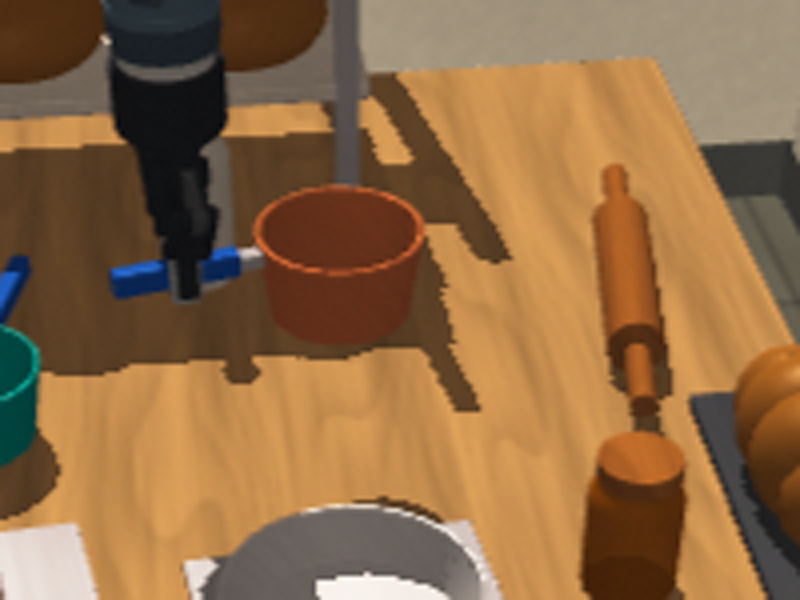

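View pics/scene2.png

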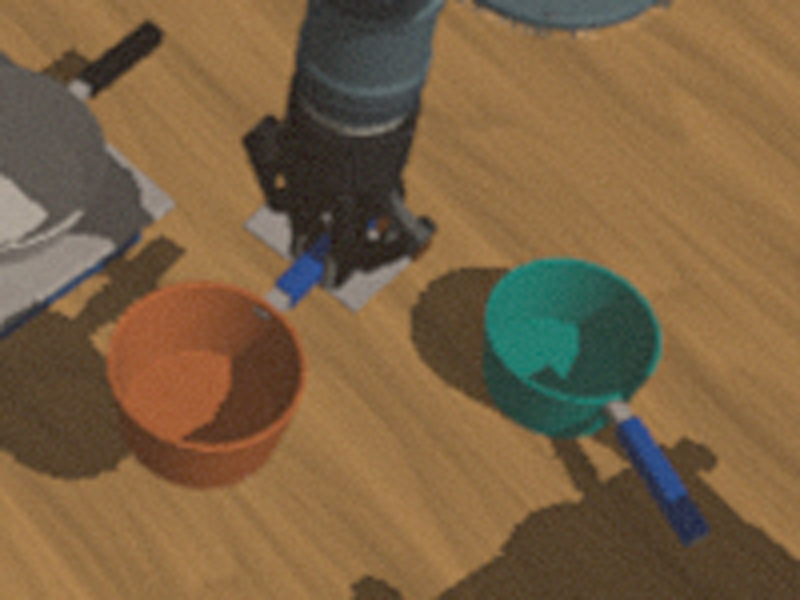

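The pan hangs level from the handle in both views. Next I'll swing it over the large pan.

Emit:
jog_arm:
  deltas:
    - [0.5, -2, 0, 0, 0, 0.01, 1]
    - [2, -8, 0, 0, 0, 0.04, 1]
    - [5, -18, 0, 0, 0, 0.09, 1]
    - [8, -32, 0, 0, 0, 0.155, 1]
    - [12, -48, 0, 0, 0, 0.23, 1]
    - [17, -66, 0, 0, 0, 0.31, 1]
    - [21, -84, 0, 0, 0, 0.395, 1]
    - [26, -102, 0, 0, 0, 0.48, 1]

```text
time_s: 4.4
ee_pos: [0.4767, 0.1365, 0.1635]
tool_rot: [-0.4, -3.113, 0.002]
contact_force: [0.6, 0.4, -3.0]
gripper_width: 0.0147
```

```bash
python3 - <<'E'
from h import *
o=get_obs(); print(o["ee_pos"])
# commanded pose: old cmd + delta
R0=R.from_rotvec(o["tool_rot"]).as_matrix()
delta((.477,.063,.168),rot(-34))
E
```

```text
[0.47668626 0.13651391 0.16354352]
d [-18.9 -71.1  -4.4] w [-0.002 -0.003  0.338] deg 19.4
```

Emit:
jog_arm:
  deltas:
    - [-4, -16, -1, 0, 0, 0.075, 1]
    - [-9, -32, -2, 0, 0, 0.15, 1]
    - [-13, -48, -3, 0, 0, 0.22, 1]
    - [-16, -60, -4, 0, 0, 0.28, 1]
    - [-18, -67, -4, 0, 0, 0.32, 1]
    - [-19, -70, -4, 0, 0, 0.335, 1]
    - [-19, -71, -4, 0, 0, 0.338, 1]
    - [-19, -71, -4, 0, 0, 0.338, 1]

```text
time_s: 5.07
ee_pos: [0.4786, 0.0647, 0.1687]
tool_rot: [-0.909, -3.006, -0.0]
contact_force: [0.6, 0.1, -2.6]
gripper_width: 0.0151
```

```bash
python3 - <<'E'
from h import *
o=get_obs(); print(o["ee_pos"],o["contact_force"])
for n in ["side","scene"]:
    c=cams.capture(n); im=c["image"]; x,y=(230,130) if n=="side" else (220,150)
    cv2.imwrite(f"pics/{n}3.png",cv2.resize(im[y:y+150,x:x+200],None,fx=4,fy=4,interpolation=cv2.INTER_CUBIC))
delta((.477,.063,.130),rot(-34))
E
```

```text
[0.47859427 0.06467803 0.16874065] [ 0.6378396   0.1138919  -2.56892427]
d [ 0.4 -2.8 39. ] w [ 0.    -0.001  0.007] deg 0.4
```

View pics/side3.png

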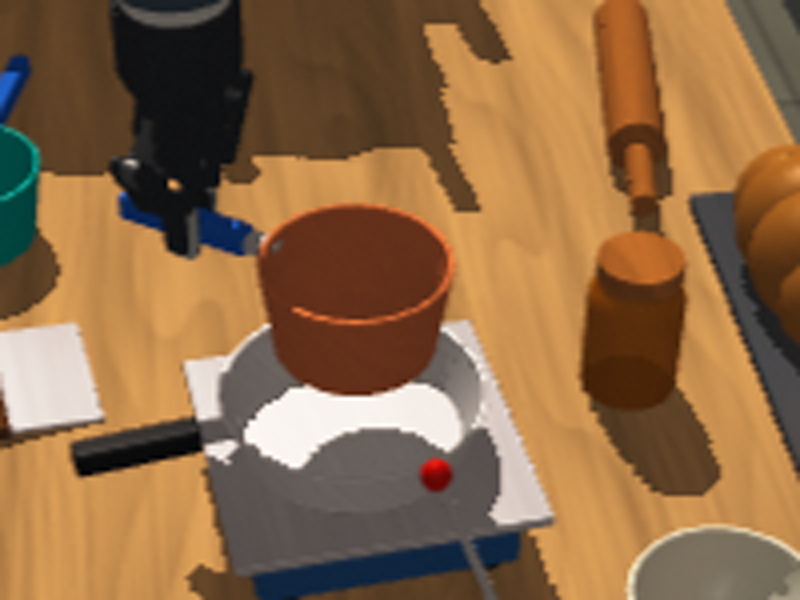

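View pics/scene3.png

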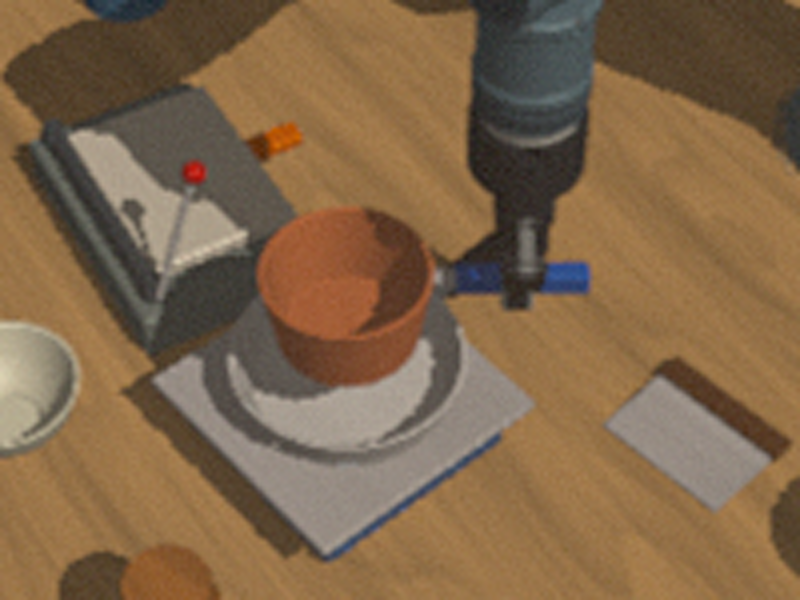

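```bash
python3 - <<'E'
from h import *
import pickle
S,D=pickle.load(open("c.pkl","rb"))
t=np.linspace(0,2*np.pi,200)
def ext(c,x,y,z,r):
    p=np.array([proj(c,(x+r*np.cos(a),y+r*np.sin(a),z)) for a in t]); return np.array([p[:,0].min(),p[:,0].max(),p[:,1].min(),p[:,1].max()])
eS=[284.25,329.25,201.75,np.nan];eD=[294.5,343.75,181.25,211.25]
for L in ([(S,eS),(D,eD)],[(D,eD)],[(S,eS)]):
  f=lambda q: np.nan_to_num(np.concatenate([ext(c,q[0],q[1],q[2],.06)-np.array(e) for c,e in L]))
  s=least_squares(f,[.57,0,.2]); print(s.x,s.fun)
  f2=lambda q: f([q[0],q[1],.1987]); s=least_squares(f2,[.57,0]); print(s.x,s.fun)
E
```

```text
[0.5768924  0.00239099 0.19294257] [-0.91752423 -1.43814069  1.03475055  0.         -1.44199704 -0.73043406
 -0.50563677 -0.19841034]
[ 5.76481748e-01 -2.32531947e-04] [-1.41882276 -1.83897825 -1.02345704  0.         -1.62145596 -0.66191259
 -1.78197048 -1.4193627 ]
[0.58083671 0.01426724 0.18253619] [-0.02195314  0.02190345  0.03752053 -0.03482166]
[ 0.57851531 -0.00655643] [-0.58038893  0.57753722 -0.3583365   0.24007782]
[0.57851826 0.01107045 0.20568365] [-5.68434189e-14 -5.68434189e-14  5.68434189e-14  0.00000000e+00]
[0.57502911 0.00553094] [ 0.16649207 -0.16641082  0.01387372  0.        ]
```

Emit:
jog_arm:
  deltas:
    - [0, -1, 5, 0, 0, 0.003, 1]
    - [0, -2, 12, 0, 0, 0.007, 1]
    - [0, -2.5, 20, 0, 0, 0.007, 1]
    - [0, -2.5, 28, 0, 0, 0.007, 1]
    - [0, -2.5, 36, 0, 0, 0.007, 1]
    - [0, -2.5, 42, 0, 0, 0.007, 1]
    - [0, -2.5, 46, 0, 0, 0.007, 1]
    - [0, -2.5, 48, 0, 0, 0.007, 1]

```text
time_s: 5.83
ee_pos: [0.4771, 0.0625, 0.1203]
tool_rot: [-0.92, -3.002, 0.0]
contact_force: [-0.5, 0.7, -1.2]
gripper_width: 0.0148
```

```bash
python3 - <<'E'
from h import *
o=get_obs(); print(o["ee_pos"],o["contact_force"])
for n in ["side","scene"]:
    c=cams.capture(n); im=c["image"]; x,y=(230,130) if n=="side" else (220,150)
    cv2.imwrite(f"pics/{n}4.png",cv2.resize(im[y:y+150,x:x+200],None,fx=4,fy=4,interpolation=cv2.INTER_CUBIC))
delta((.477,.063,.100),rot(-34))
E
```

```text
[0.47710852 0.06245779 0.12031568] [-0.48271601  0.6755978  -1.21920898]
d [ 0.7  0.2 20.9] w [-0.    -0.001 -0.001] deg 0.1
```

View pics/side4.png

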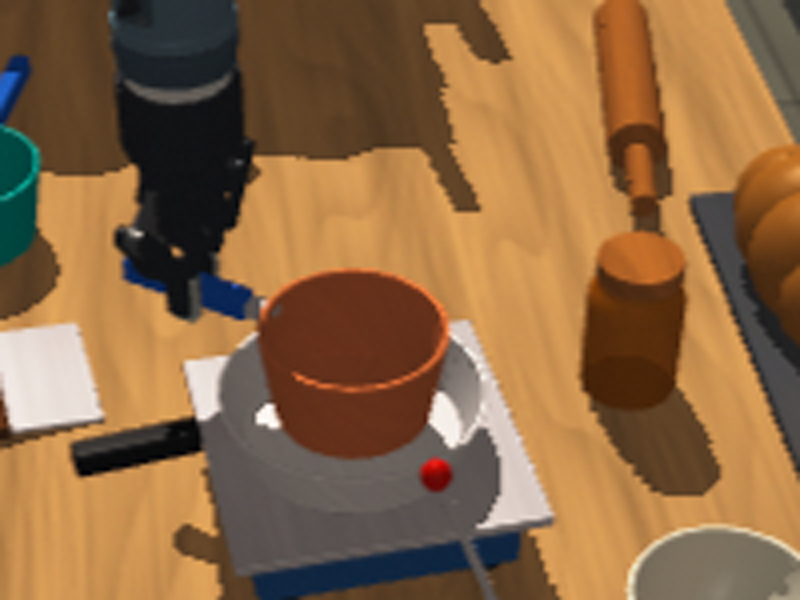

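View pics/scene4.png

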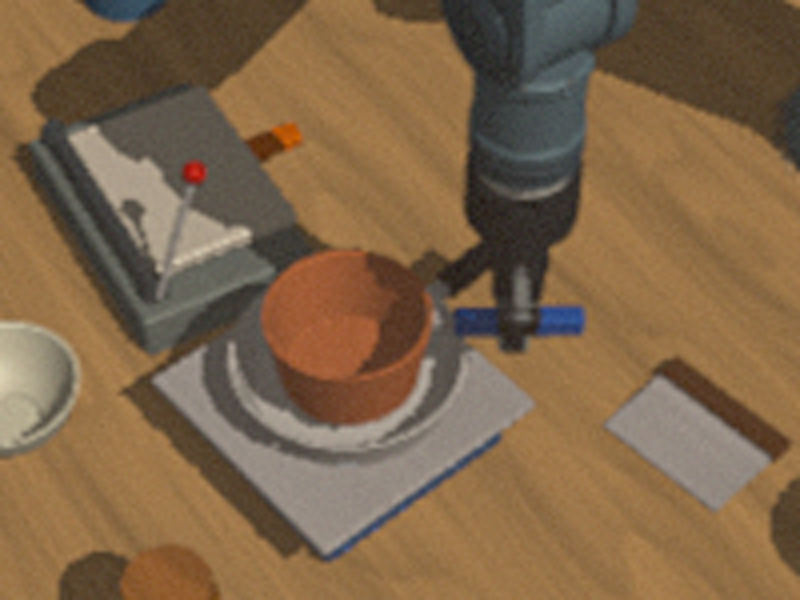

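It's well centred, so I'll lower it and watch the force.

Emit:
jog_arm:
  deltas:
    - [0, 0, 3, 0, 0, 0, 1]
    - [0, 0, 6, 0, 0, 0, 1]
    - [0, 0, 9, 0, 0, 0, 1]
    - [0, 0, 12, 0, 0, 0, 1]
    - [0, 0, 14, 0, 0, 0, 1]
    - [0, 0, 16, 0, 0, 0, 1]
    - [0, 0, 17, 0, 0, 0, 1]
    - [0, 0, 17.5, 0, 0, 0, 1]

```text
time_s: 6.6
ee_pos: [0.4776, 0.0624, 0.1036]
tool_rot: [-0.92, -3.003, 0.0]
contact_force: [-0.6, 0.4, -2.2]
gripper_width: 0.0152
```

Emit:
jog_arm:
  deltas:
    - [0, 0, 0.5, 0, 0, 0, 1]
    - [0, 0, 1, 0, 0, 0, 1]
    - [0, 0, 1.5, 0, 0, 0, 1]
    - [0, 0, 2, 0, 0, 0, 1]
    - [0, 0, 2, 0, 0, 0, 1]
    - [0, 0, 2, 0, 0, 0, 1]
    - [0, 0, 2, 0, 0, 0, 1]
    - [0, 0, 2, 0, 0, 0, 1]

```text
time_s: 7.27
ee_pos: [0.4778, 0.0625, 0.1019]
tool_rot: [0.92, 3.004, 0.0]
contact_force: [-0.8, 1.3, -0.8]
gripper_width: 0.015
```

Emit:
jog_arm:
  deltas:
    - [0, 0, 0.3, 0, 0, 0, 1]
    - [0, 0, 0.6, 0, 0, 0, 1]
    - [0, 0, 0.9, 0, 0, 0, 1]
    - [0, 0, 1.2, 0, 0, 0, 1]
    - [0, 0, 1.5, 0, 0, 0, 1]
    - [0, 0, 1.5, 0, 0, 0, 1]
    - [0, 0, 1.5, 0, 0, 0, 1]
    - [0, 0, 1.5, 0, 0, 0, 1]

```text
time_s: 7.93
ee_pos: [0.4776, 0.0627, 0.1013]
tool_rot: [0.92, 3.003, 0.001]
contact_force: [-5.7, 2.3, 10.1]
gripper_width: 0.0154
```

```bash
python3 - <<'E'
from h import *
o=get_obs(); print(o["ee_pos"],o["contact_force"],o["wrist_torque"])
E
```

```text
[0.47757464 0.06271791 0.10132475] [-5.69861979  2.25212539 10.10869056] [ 0.16154973  0.79153375 -0.0602974 ]
```

Contact is made at 10 N, so I'll release.

Emit:
jog_arm:
  deltas:
    - [0, 0, -0.8, 0, 0, 0, 1]
    - [0, 0, -0.8, 0, 0, 0, 1]
    - [0, 0, -0.8, 0, 0, 0, 0.5]
    - [0, 0, -0.8, 0, 0, 0, 0.2]
    - [0, 0, -0.8, 0, 0, 0, 0]
    - [0, 0, -0.8, 0, 0, 0, 0]
    - [0, 0, -0.8, 0, 0, 0, 0]
    - [0, 0, -0.8, 0, 0, 0, 0]

```text
time_s: 8.6
ee_pos: [0.4777, 0.0624, 0.101]
tool_rot: [-0.921, -3.004, 0.0]
contact_force: [-0.7, 0.6, -0.7]
gripper_width: 0.0425
```

Emit:
jog_arm:
  deltas:
    - [0, 0, -5, 0, 0, 0, 0]
    - [0, 0, -15, 0, 0, 0, 0]
    - [0, 0, -30, 0, 0, 0, 0]
    - [0, 0, -50, 0, 0, 0, 0]
    - [0, 0, -75, 0, 0, 0, 0]
    - [0, 0, -100, 0, 0, 0, 0]
    - [0, 0, -125, 0, 0, 0, 0]
    - [0, 0, -150, 0, 0, 0, 0]

```text
time_s: 9.27
ee_pos: [0.4775, 0.0624, 0.2527]
tool_rot: [0.921, 3.003, 0.0]
contact_force: [1.5, 0.7, -0.1]
gripper_width: 0.043
```

```bash
python3 - <<'E'
from h import *
o=get_obs(); print(o["ee_pos"],o["contact_force"],o["joint_positions"])
for n in ["side","scene"]:
    c=cams.capture(n); im=c["image"]; x,y=(230,130) if n=="side" else (220,150)
    cv2.imwrite(f"pics/{n}5.png",cv2.resize(im[y:y+150,x:x+200],None,fx=4,fy=4,interpolation=cv2.INTER_CUBIC))
E
```

```text
[0.47746064 0.06241924 0.25273574] [ 1.52341408  0.73344014 -0.0521215 ] [-1.87177984e-03  1.81169625e-01 -1.29210973e-01  1.26001883e+00
  4.13000622e-05  5.92935486e-01]
```

View pics/side5.png

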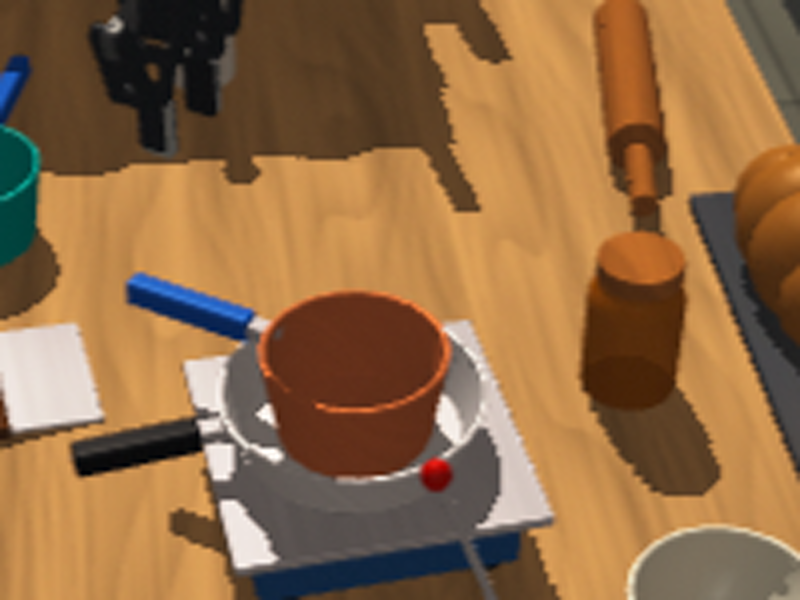

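View pics/scene5.png

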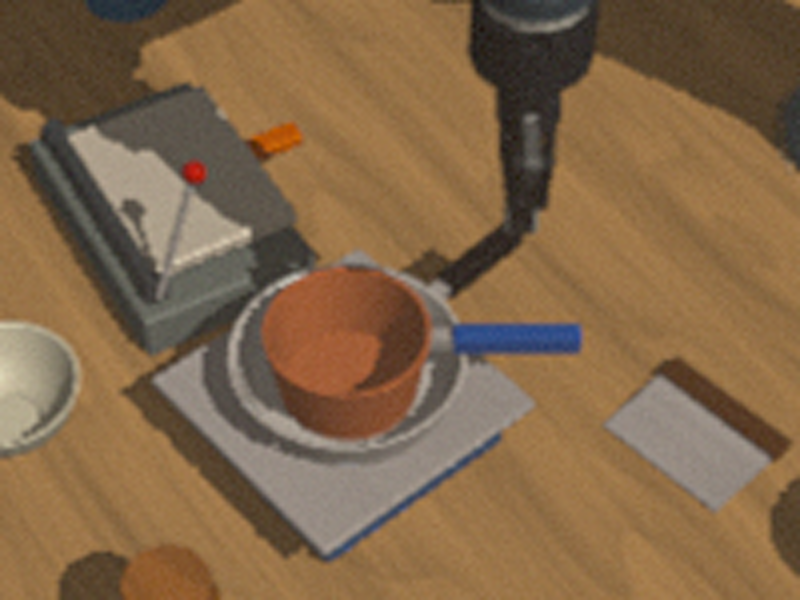

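The small pan is nested centrally, with its blue handle about 45° from the black one. Next is the display. I'll plan the approach to the tab with the tool pitched 45° and the jaws along the hinge.

```bash
cat >> h.py <<'E'
H=np.array([.6364,-.2648,.055]); YD=-4.1
XD=np.array([np.cos(np.radians(YD)),np.sin(np.radians(YD)),0])
def tab(th,pitch,r=.163,back=0.):
    G=H+r*(-XD*np.cos(th)+np.array([0,0,1])*np.sin(th)); Rm=rot(YD,pitch); return G+Rm[:,2]*(.0187-back),Rm
E
python3 - <<'E'
from h import *
p,Rm=tab(0,45,back=.1); print(p); delta(p,Rm)
p,Rm=tab(0,45); print(p); delta(p,Rm)
delta((.42,-.16,.2),Rm)
E
```

```text
[ 0.41647649 -0.24903569  0.11248778]
d [-120.7 -294.4  142.8] w [-0.203 -0.759 -0.497] deg 53.3
[ 0.48700621 -0.25409132  0.0417771 ]
d [-181.5 -259.4  214.1] w [-0.203 -0.759 -0.497] deg 53.3
d [ -74.3 -218.3   55.3] w [-0.203 -0.759 -0.497] deg 53.3
```

Emit:
jog_arm:
  deltas:
    - [-5, -18, 0, -0.02, -0.08, -0.05, 0]
    - [-13, -46, 0, -0.045, -0.17, -0.11, 0]
    - [-22, -75, 5, -0.07, -0.26, -0.17, 0]
    - [-31, -105, 12, -0.095, -0.35, -0.23, 0]
    - [-41, -135, 22, -0.12, -0.44, -0.29, 0]
    - [-50, -165, 32, -0.145, -0.53, -0.35, 0]
    - [-60, -192, 42, -0.17, -0.62, -0.41, 0]
    - [-70, -212, 52, -0.19, -0.7, -0.46, 0]

```text
time_s: 10.03
ee_pos: [0.4162, -0.153, 0.2014]
tool_rot: [0.133, 2.418, -0.031]
contact_force: [-97.0, 71.2, -96.3]
gripper_width: 0.0425
```

```bash
python3 - <<'E'
from h import *
o=get_obs(); print(o["ee_pos"],o["joint_positions"])
p,Rm=tab(0,45,back=.07); delta(p,Rm)
E
```

```text
[ 0.41620862 -0.15304738  0.20135421] [-0.82096862 -0.37609744 -1.02061989  0.3477063   0.45657507 -0.57332099]
d [ 48.1 -96.2 102.5] w [-0.013 -0.065 -0.033] deg 4.2
```

The wrist force jumped to about 155 N and joint 3 is at its limit (-1.02). I need to look before moving on.

```bash
python3 - <<'E'
from h import *
o=get_obs()
for k,v in o.items(): print(k,np.round(v,3))
for n in ["side","scene"]:
    c=cams.capture(n); cv2.imwrite(f"pics/{n}6.png",c["image"])
o=get_obs()
for k,v in o.items(): print(k,np.round(v,3))
E
```

```text
time_s 10.033
joint_positions [-0.821 -0.376 -1.021  0.348  0.457 -0.573]
dq [-1.787  0.202 -0.068 -1.052  1.878 -1.962]
joint_efforts [  1.555 -22.067  11.411 -19.712   1.965   1.602]
ee_pos [ 0.416 -0.153  0.201]
tool_rot [ 0.133  2.418 -0.031]
contact_force [-96.954  71.23  -96.289]
wrist_torque [3.711 9.071 2.373]
gripper_width 0.042
time_s 10.133
joint_positions [-0.834 -0.372 -1.014  0.34   0.453 -0.568]
dq [ 0.167  0.011 -0.048  0.111 -0.033  0.12 ]
joint_efforts [ -2.237 -10.087  27.706  -5.178   1.514  -0.735]
ee_pos [ 0.418 -0.164  0.205]
tool_rot [ 0.152  2.411 -0.048]
contact_force [-0.321  0.284  0.533]
wrist_torque [-0.036  0.516  0.018]
gripper_width 0.043
```

View pics/side6.png

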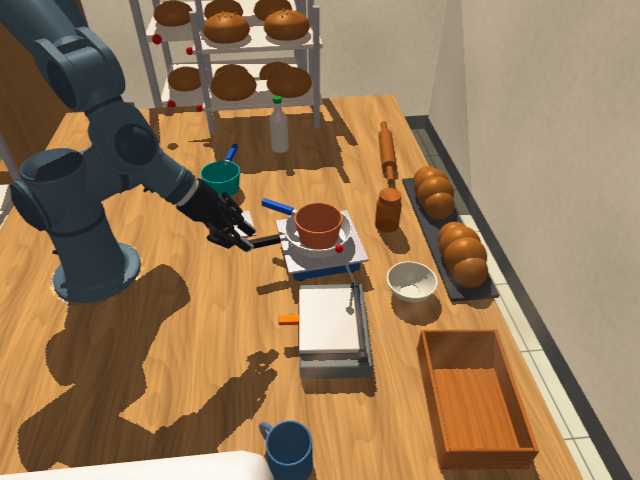

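View pics/scene6.png

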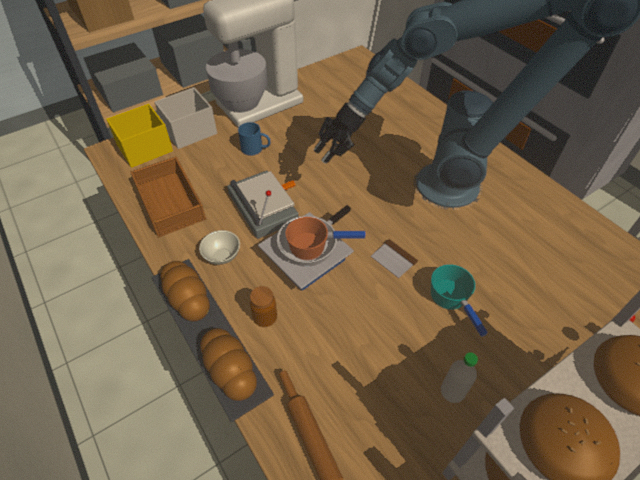

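The jump was a transient from hitting joint 3's stop, and the force is back near 0 now. Nothing in either image has been touched. I'll fit a small kinematic model from the poses so far, to choose a tool pitch that avoids the stop.

```bash
cat > kin.py <<'E'
from h import *
# data: q, ee_pos, tool_rot
DATA=[([1.0817,.378,.0796,1.2744,0,1.4605],[.2123,.5336,.2304],[-.5913,-3.0848,.0031]),
([.51236,.28494,-.15514,1.13014,0.0001,.33779],[.42065,.30926,.1911],[-.274,3.129,0.]),
([-.00187,.18117,-.12921,1.26002,0,.59294],[.47746,.06242,.25274],[.921,3.003,0]),]
def fk(q,P):
    L1,L2,z0,a,b,D5,D6=P
    c,s=np.cos,np.sin
    p=q[1]-q[2]+q[3]
    e=np.array([c(q[0]),s(q[0]),0]);l=np.array([-s(q[0]),c(q[0]),0]);k=np.array([0,0,1.])
    w=c(p)*e-s(p)*k; n=s(p)*e+c(p)*k
    tz=c(q[4])*w+s(q[4])*l; ty=-s(q[4])*w+c(q[4])*l
    pos=a*e+z0*k+L1*(s(q[1])*e+c(q[1])*k)+L2*(c(q[1]-q[2])*e-s(q[1]-q[2])*k)+b*l+D5*n+D6*tz
    # at q6=0 jaw along l; x = y cross z
    j0=ty; x0=np.cross(j0,tz)
    R0=np.c_[x0,j0,tz]
    return pos,R0@R.from_rotvec([0,0,q[5]]).as_matrix()
def fit():
    o=get_obs(); D=DATA+EXTRA
    def f(P): return np.concatenate([fk(q,P)[0]-p for q,p,_ in D]+[1e-3*(np.array(P)-.1)])
    return least_squares(f,[.35,.35,.2,0,.06,.08,.2],method='trf')
EXTRA=[]
E
python3 - <<'E'
import kin
from kin import *
np.set_printoptions(precision=4,suppress=True)
o=get_obs(); cur=(list(o["joint_positions"]),list(o["ee_pos"]),list(o["tool_rot"])); print(np.round(cur[0],5).tolist(),np.round(cur[1],5).tolist(),np.round(cur[2],4).tolist())
kin.EXTRA=[cur]
s=fit(); print(s.x,s.fun[:12]*1000)
for q,p,r in DATA+[cur]:
    Rm=fk(q,s.x)[1]; print(np.degrees((R.from_matrix(Rm).inv()*R.from_rotvec(r)).as_rotvec()))
E
```

```text
[-0.8341, -0.37233, -1.0139, 0.33971, 0.45286, -0.56843] [0.41766, -0.16389, 0.20517] [0.1521, 2.4107, -0.0479]
[ 0.3832  0.322   0.2918  0.1333  0.0619 -0.018   0.3236] [-1.9963 -6.7387 -0.6874 -2.5068 -3.0286  7.6511 13.7986 -1.4514 -5.9727
  0.9604  5.2525 -0.9912]
[ 0.0038  0.0016 -0.0018]
[ 0.0194 -0.0061 -0.0069]
[ 0.0037 -0.0104  0.0207]
[-0. -0. -0.]
```

```bash
cat > kin2.py <<'E'
import kin; from kin import *
DATA.append(([-0.8341, -0.37233, -1.0139, 0.33971, 0.45286, -0.56843],[0.41766, -0.16389, 0.20517],[0.1521, 2.4107, -0.0479]))
def fk(q,P):
    L1,L2,z0,g,b,D5,D6=P
    p,Rm=kin.fk(q,[L1,L2,z0,0,b,D5,D6]); A=q[1]-q[2]
    e=np.array([np.cos(q[0]),np.sin(q[0]),0])
    return p+g*(np.sin(A)*e+np.cos(A)*np.array([0,0,1.])),Rm
def fit():
    f=lambda P: np.concatenate([(fk(q,P)[0]-p) for q,p,_ in DATA]+[1e-4*(np.array(P)-.1)])
    return least_squares(f,[.35,.35,.2,0,.06,.08,.2])
LIM=np.array([[-2.72,2.72],[-.84,1.66],[-1.02,1.22],[-1.77,2.12],[-1.37,1.28],[-3.14,3.14]])
def ik(p,Rm,P,q0):
    f=lambda q: np.concatenate([(fk(q,P)[0]-p)*10,(R.from_matrix(fk(q,P)[1]).inv()*R.from_matrix(Rm)).as_rotvec()])
    s=least_squares(f,np.clip(q0,LIM[:,0]+.02,LIM[:,1]-.02),bounds=(LIM[:,0],LIM[:,1])); return s.x,np.linalg.norm(s.fun)
E
python3 - <<'E'
from kin2 import *
np.set_printoptions(precision=3,suppress=True)
s=fit(); P=s.x; print(P,s.fun[:12]*1000)
q0=get_obs()["joint_positions"]
for pitch in (45,55,65,75):
    print(pitch)
    for back in (.07,0): print(" back",back,*ik(*tab(0,pitch,back=back),P,q0))
for end in (90,100,110,120):
    print("end",end,*ik(*tab(1.22,end),P,q0))
E
```

```text
[0.41  0.356 0.156 0.126 0.062 0.033 0.321] [-3.78  -9.422  2.229  5.533  1.853  0.554  6.871 -1.125 -2.331  0.622
  4.225 -0.451]
45
 back 0.07 [-1.026  0.041 -1.02   0.069  0.606 -0.832] 0.072032062922256
 back 0 [-0.916  0.237 -1.02  -0.246  0.557 -0.686] 0.02284285377779645
55
 back 0.07 [-0.916  0.026 -0.936  0.173  0.443 -0.745] 5.763525027871283e-11
 back 0 [-0.837  0.212 -0.923 -0.031  0.409 -0.667] 4.338703712386766e-11
65
 back 0.07 [-0.809  0.08  -0.768  0.39   0.288 -0.688] 3.303580839973388e-13
 back 0 [-0.761  0.233 -0.788  0.205  0.272 -0.642] 4.151422081980385e-12
75
 back 0.07 [-0.716  0.17  -0.588  0.602  0.156 -0.628] 9.21380426783355e-16
 back 0 [-0.693  0.288 -0.641  0.427  0.151 -0.605] 2.423852483116334e-09
end 90 [-0.52   0.576  0.261  1.256  0.    -0.449] 1.1252344572721868e-13
end 100 [-0.487  0.741  0.538  1.528 -0.07  -0.41 ] 3.68004882405897e-12
end 110 [-0.459  0.992  0.979  1.883 -0.129 -0.366] 3.3584907263448503e-10
end 120 [-0.432  1.123  1.22   2.052 -0.187 -0.336] 0.11879330481985731
```

```bash
python3 - <<'E'
from h import *
p,Rm=tab(0,65,back=.08); print(p); delta(p,Rm); delta(p+[0,0,.05],Rm)
E
```

```text
[ 0.44797695 -0.25129367  0.11055667]
d [ 31.9 -83.7  97.4] w [-0.022  0.29  -0.047] deg 16.9
d [ -1.3 -83.3  60. ] w [-0.022  0.29  -0.047] deg 16.9
```

Emit:
jog_arm:
  deltas:
    - [1, -3, 3, 0, 0.04, -0.005, 0]
    - [4, -12, 10, -0.005, 0.1, -0.015, 0]
    - [8, -24, 22, -0.01, 0.16, -0.025, 0]
    - [13, -38, 37, -0.015, 0.22, -0.035, 0]
    - [19, -54, 55, -0.02, 0.27, -0.045, 0]
    - [25, -69, 74, -0.02, 0.29, -0.047, 0]
    - [30, -79, 89, -0.022, 0.29, -0.047, 0]
    - [32, -83, 96, -0.022, 0.29, -0.047, 0]

```text
time_s: 10.8
ee_pos: [0.4471, -0.2377, 0.1032]
tool_rot: [0.08, 2.716, -0.0]
contact_force: [-0.6, -0.6, 0.3]
gripper_width: 0.0426
```

```bash
python3 - <<'E'
from h import *
np.set_printoptions(precision=3,suppress=True)
c=cams.capture("wrist"); cv2.imwrite("pics/w7.png",c["image"])
o=get_obs(); print(o["ee_pos"],o["joint_positions"],o["contact_force"])
for r,y in [(.175,.01),(.175,-.01),(.130,.01),(.130,-.01),(.130,.085),(.130,-.085)]:
    yd=np.array([-XD[1],XD[0],0]); print(r,y,proj(c,H-XD*r+yd*y+[0,0,.006]))
delta(*tab(0,65,back=0))
E
```

```text
[ 0.447 -0.237  0.103] [-0.793  0.078 -0.768  0.411  0.289 -0.688] [-0.795 -0.3   -0.584]
0.175 0.01 [309.76  269.695]
0.175 -0.01 [274.844 269.658]
0.13 0.01 [309.841 316.226]
0.13 -0.01 [279.526 316.278]
0.13 0.085 [422.568 316.035]
0.13 -0.085 [164.874 316.473]
d [ -6.3 -15.2  73.5] w [ 0.018 -0.013  0.008] deg 1.4
```

View pics/w7.png

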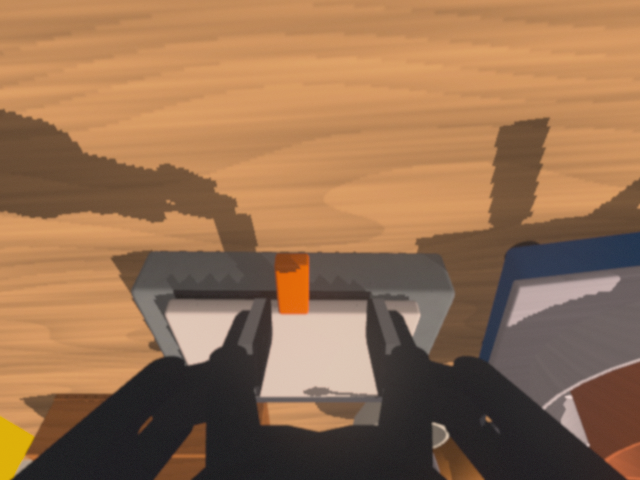

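The tab spans columns 276–309 and rows 268–313, within 3 px of the model. I'll move onto it and grip.

Emit:
jog_arm:
  deltas:
    - [-2, -6, 4, 0.01, -0.006, 0.004, 0]
    - [-4, -11, 10, 0.018, -0.013, 0.008, 0]
    - [-6, -15, 20, 0.018, -0.013, 0.008, 0]
    - [-6, -15, 34, 0.018, -0.013, 0.008, 0]
    - [-6, -15, 50, 0.018, -0.013, 0.008, 0]
    - [-6, -15, 63, 0.018, -0.013, 0.008, 0]
    - [-6, -15, 71, 0.018, -0.013, 0.008, 0]
    - [-6, -15, 73, 0.018, -0.013, 0.008, 0]

```text
time_s: 11.52
ee_pos: [0.4817, -0.2532, 0.0408]
tool_rot: [0.095, 2.701, -0.024]
contact_force: [-0.7, -0.5, 0.1]
gripper_width: 0.0428
```

```bash
python3 - <<'E'
from h import *
np.set_printoptions(precision=3,suppress=True)
c=cams.capture("wrist"); cv2.imwrite("pics/w8.png",c["image"])
o=get_obs(); print(o["ee_pos"],o["joint_positions"],o["contact_force"])
delta(*tab(0,65,back=0))
E
```

```text
[ 0.482 -0.253  0.041] [-0.757  0.233 -0.8    0.188  0.271 -0.638] [0.419 0.095 0.06 ]
d [ 1.3 -0.4  2.7] w [-0.002  0.003  0.002] deg 0.2
```

View pics/w8.png

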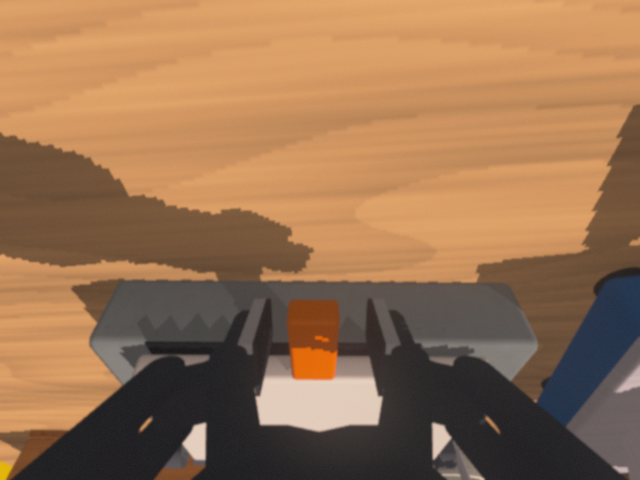

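Emit:
jog_arm:
  deltas:
    - [1, 0, 2, 0, 0, 0, 0]
    - [1, 0, 2, 0, 0, 0, 0.4]
    - [1, 0, 2, 0, 0, 0, 0.8]
    - [1, 0, 2, 0, 0, 0, 1]
    - [1, 0, 2, 0, 0, 0, 1]
    - [1, 0, 2, 0, 0, 0, 1]
    - [1, 0, 2, 0, 0, 0, 1]
    - [1, 0, 2, 0, 0, 0, 1]

```text
time_s: 12.23
ee_pos: [0.4819, -0.2555, 0.0399]
tool_rot: [0.097, 2.7, -0.029]
contact_force: [-5.6, -2.6, 5.2]
gripper_width: 0.0191
```

```bash
python3 - <<'E'
from h import *
np.set_printoptions(precision=4,suppress=True)
o=get_obs(); print(o["ee_pos"],o["contact_force"])
p0=o["ee_pos"]; R0=R.from_rotvec(o["tool_rot"]).as_matrix()
g=p0-.0187*R0[:,2]; v=g-H; r=np.hypot(v@XD,v[2]); th0=np.arctan2(v[2],-(v@XD)); print("grip r",r,"th0",th0, "pitch",np.degrees(np.arcsin(-R0[2,2])))
yd=np.array([-XD[1],XD[0],0]); off=v@yd
for th in np.arange(.05,1.26,.05):
    pit=np.radians(65)+th*0.5
    Rm=rot(YD,np.degrees(pit)); G=H+yd*off+r*(-XD*np.cos(th)+np.array([0,0,1])*np.sin(th)); 
    print(round(th,2),end=" "); delta(G+.0187*Rm[:,2],Rm,p0,R0)
E
```

```text
[ 0.4819 -0.2555  0.0399] [-5.6003 -2.6323  5.1524]
grip r 0.16272498515210054 th0 0.011066888502694397 pitch 64.77706001031233
0.05 d [-2.3  0.1 -5.7] w [-0.005  0.029  0.001] deg 1.7
0.1 d [ -5.9   0.  -12.8] w [-0.005  0.054  0.001] deg 3.1
0.15 d [ -9.8  -0.  -19.7] w [-0.005  0.079  0.001] deg 4.5
0.2 d [-14.   -0.1 -26.3] w [-0.005  0.104  0.001] deg 6.0
0.25 d [-18.6  -0.1 -32.8] w [-0.005  0.129  0.001] deg 7.4
0.3 d [-23.4  -0.1 -39. ] w [-0.005  0.154  0.001] deg 8.8
0.35 d [-28.6  -0.2 -44.9] w [-0.005  0.179  0.   ] deg 10.3
0.4 d [-34.1  -0.2 -50.6] w [-0.005  0.204  0.   ] deg 11.7
0.45 d [-39.8  -0.2 -56. ] w [-0.005  0.229  0.   ] deg 13.1
0.5 d [-45.8  -0.3 -61.1] w [-0.005  0.254  0.   ] deg 14.5
0.55 d [-52.   -0.3 -65.8] w [-0.005  0.279  0.   ] deg 16.0
0.6 d [-58.5  -0.3 -70.2] w [-0.005  0.304  0.   ] deg 17.4
0.65 d [-65.2  -0.3 -74.3] w [-0.005  0.329  0.   ] deg 18.8
0.7 d [-72.   -0.4 -78.1] w [-0.005  0.354  0.   ] deg 20.3
0.75 d [-79.1  -0.4 -81.4] w [-0.005  0.379 -0.   ] deg 21.7
0.8 d [-86.3  -0.4 -84.5] w [-0.005  0.404 -0.   ] deg 23.1
0.85 d [-93.6  -0.4 -87.1] w [-0.005  0.429 -0.   ] deg 24.6
0.9 d [-101.    -0.4  -89.3] w [-0.005  0.454 -0.   ] deg 26.0
0.95 d [-108.6   -0.5  -91.2] w [-0.005  0.479 -0.   ] deg 27.4
1.0 d [-116.2   -0.5  -92.7] w [-0.005  0.504 -0.   ] deg 28.9
1.05 d [-123.9   -0.5  -93.8] w [-0.005  0.529 -0.   ] deg 30.3
1.1 d [-131.6   -0.5  -94.5] w [-0.005  0.554 -0.   ] deg 31.7
1.15 d [-139.4   -0.5  -94.8] w [-0.005  0.579 -0.001] deg 33.2
1.2 d [-147.1   -0.5  -94.7] w [-0.005  0.604 -0.001] deg 34.6
1.25 d [-154.8   -0.5  -94.2] w [-0.005  0.629 -0.001] deg 36.0
```

Emit:
jog_arm:
  deltas:
    - [-1, 0, -3, 0, 0.015, 0, 1]
    - [-2.3, 0, -5.7, 0, 0.029, 0, 1]
    - [-6, 0, -12.8, 0, 0.054, 0, 1]
    - [-10, 0, -19.7, 0, 0.079, 0, 1]
    - [-14, 0, -26.3, 0, 0.104, 0, 1]
    - [-18.6, 0, -32.8, 0, 0.129, 0, 1]
    - [-23.4, 0, -39, 0, 0.154, 0, 1]
    - [-28.6, 0, -45, 0, 0.179, 0, 1]

```text
time_s: 12.9
ee_pos: [0.4883, -0.256, 0.0915]
tool_rot: [0.104, 2.882, -0.022]
contact_force: [6.1, -8.3, -12.4]
gripper_width: 0.0187
```

```bash
cat > plan.py <<'E'
from h import *
import sys
np.set_printoptions(precision=4,suppress=True)
o=get_obs(); print(o["ee_pos"],o["contact_force"],o["joint_positions"])
p0=o["ee_pos"]; R0=R.from_rotvec(o["tool_rot"]).as_matrix()
g=p0-.0187*R0[:,2]; v=g-H; r=np.hypot(v@XD,v[2]); th0=np.arctan2(v[2],-(v@XD)); pit0=np.degrees(np.arctan2(-R0[2,2],R0[:,2]@XD)); print("r",r,"th0",th0,"pitch",pit0)
yd=np.array([-XD[1],XD[0],0]); off=v@yd
for th in np.arange(*map(float,sys.argv[1:4])):
    Rm=rot(YD,65+np.degrees(th)*.5); G=H+yd*off+.1627*(-XD*np.cos(th)+np.array([0,0,1])*np.sin(th))
    print(round(th,2),end=" "); delta(G+.0187*Rm[:,2],Rm,p0,R0)
E
python3 plan.py .4 .8 .05
python3 - <<'E'
from h import *
c=cams.capture("side"); cv2.imwrite("pics/s9.png",cv2.resize(c["image"][200:390,200:440],None,fx=3,fy=3))
E
```

```text
[ 0.4883 -0.256   0.0915] [  6.1097  -8.2974 -12.4237] [-0.6783  0.2429 -0.5313  0.5799  0.1414 -0.5908]
r 0.1625600174505843 th0 0.342328501596895 pitch 75.21149329905333
0.4 d [-5.   0.1 -7.7] w [-0.006  0.022  0.   ] deg 1.3
0.45 d [ -9.7   0.  -14. ] w [-0.006  0.047  0.   ] deg 2.7
0.5 d [-14.6  -0.  -20.1] w [-0.006  0.072 -0.   ] deg 4.1
0.55 d [-19.9  -0.  -25.9] w [-0.006  0.097 -0.   ] deg 5.6
0.6 d [-25.5  -0.1 -31.4] w [-0.006  0.122 -0.   ] deg 7.0
0.65 d [-31.3  -0.1 -36.6] w [-0.006  0.147 -0.   ] deg 8.4
0.7 d [-37.4  -0.1 -41.5] w [-0.006  0.172 -0.   ] deg 9.8
0.75 d [-43.7  -0.2 -46.1] w [-0.006  0.197 -0.   ] deg 11.3
```

View pics/s9.png

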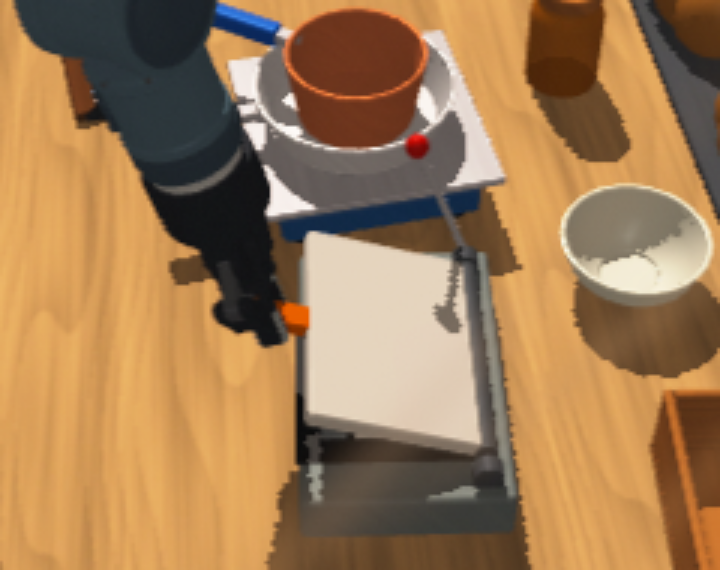

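Emit:
jog_arm:
  deltas:
    - [-5, 0, -7.7, 0, 0.022, 0, 1]
    - [-9.7, 0, -14, 0, 0.047, 0, 1]
    - [-14.6, 0, -20, 0, 0.072, 0, 1]
    - [-20, 0, -26, 0, 0.097, 0, 1]
    - [-25.5, 0, -31.4, 0, 0.122, 0, 1]
    - [-31.3, 0, -36.6, 0, 0.147, 0, 1]
    - [-37.4, 0, -41.5, 0, 0.172, 0, 1]
    - [-43.7, 0, -46, 0, 0.197, 0, 1]

```text
time_s: 13.62
ee_pos: [0.5176, -0.2583, 0.1454]
tool_rot: [0.112, 3.081, -0.012]
contact_force: [2.0, -11.0, -14.0]
gripper_width: 0.0189
```

```bash
python3 plan.py .8 1.26 .05
python3 - <<'E'
from h import *
c=cams.capture("scene"); cv2.imwrite("pics/s10.png",cv2.resize(c["image"][80:300,180:460],None,fx=2.8,fy=2.7))
E
```

```text
[ 0.5176 -0.2583  0.1454] [  2.0458 -11.0239 -14.0484] [-0.5854  0.3735 -0.1528  0.9905  0.0238 -0.5121]
r 0.1622314438420663 th0 0.7372803202355541 pitch 86.63923867016958
0.8 d [-6.8  0.1 -7.2] w [-0.006  0.022 -0.001] deg 1.3
0.85 d [-12.6   0.  -12.4] w [-0.006  0.047 -0.001] deg 2.7
0.9 d [-18.7   0.  -17.3] w [-0.006  0.072 -0.001] deg 4.2
0.95 d [-25.    0.  -21.8] w [-0.006  0.097 -0.001] deg 5.6
1.0 d [-31.5  -0.  -26. ] w [-0.006  0.122 -0.001] deg 7.0
1.05 d [-38.2  -0.  -29.9] w [-0.006  0.147 -0.001] deg 8.4
1.1 d [-45.1  -0.  -33.4] w [-0.006  0.172 -0.001] deg 9.9
1.15 d [-52.2  -0.1 -36.6] w [-0.006  0.197 -0.002] deg 11.3
1.2 d [-59.4  -0.1 -39.4] w [-0.006  0.222 -0.002] deg 12.7
1.25 d [-66.8  -0.1 -41.8] w [-0.006  0.247 -0.002] deg 14.2
```

View pics/s10.png

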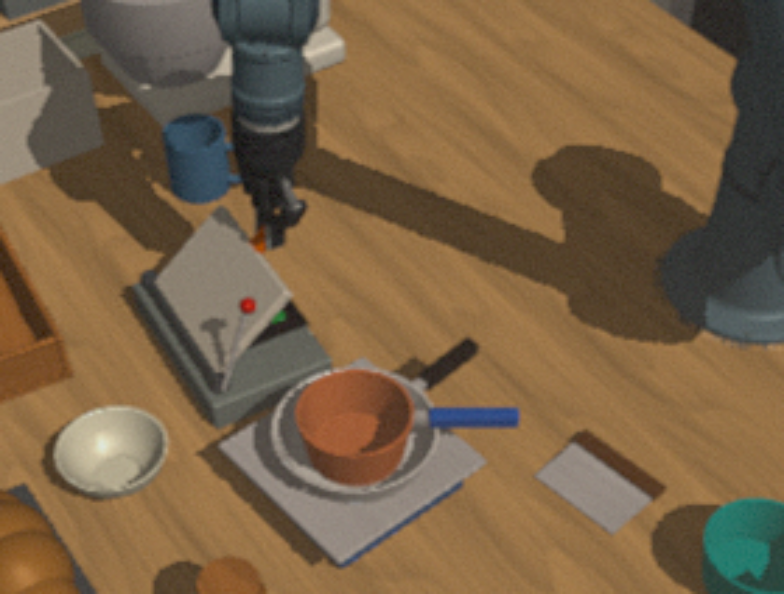

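Emit:
jog_arm:
  deltas:
    - [-6.8, 0, -7.2, 0, 0.022, 0, 1]
    - [-12.6, 0, -12.4, 0, 0.047, 0, 1]
    - [-18.7, 0, -17.3, 0, 0.072, 0, 1]
    - [-25, 0, -21.8, 0, 0.097, 0, 1]
    - [-31.5, 0, -26, 0, 0.122, 0, 1]
    - [-38.2, 0, -30, 0, 0.147, 0, 1]
    - [-45, 0, -33.4, 0, 0.172, 0, 1]
    - [-45, 0, -33.4, 0, 0.172, 0, 1]

```text
time_s: 14.33
ee_pos: [0.5602, -0.2617, 0.1805]
tool_rot: [-0.109, -3.023, 0.002]
contact_force: [-2.5, -9.1, -11.9]
gripper_width: 0.0185
```

```bash
python3 plan.py 1.1 1.4 .04
python3 - <<'E'
from h import *
c=cams.capture("scene"); cv2.imwrite("pics/s11.png",cv2.resize(c["image"][110:240,210:370],None,fx=5,fy=4.6,interpolation=cv2.INTER_CUBIC))
c=cams.capture("side"); cv2.imwrite("pics/s12.png",cv2.resize(c["image"][200:390,220:440],None,fx=3.5,fy=3.1,interpolation=cv2.INTER_CUBIC))
E
```

```text
[ 0.5602 -0.2617  0.1805] [ -2.4575  -9.1032 -11.8518] [-0.5121  0.5857  0.2746  1.3624 -0.0544 -0.4373]
r 0.16194843339337858 th0 1.09614232706365 pitch 96.6506192965458
1.1 d [-0.1  0.1 -1. ] w [-0.006 -0.002 -0.001] deg 0.3
1.14 d [-5.3  0.1 -4.5] w [-0.006  0.018 -0.001] deg 1.1
1.18 d [-10.5   0.1  -7.8] w [-0.006  0.038 -0.001] deg 2.2
1.22 d [-15.9   0.1 -10.8] w [-0.006  0.058 -0.001] deg 3.3
1.26 d [-21.4   0.  -13.7] w [-0.005  0.078 -0.001] deg 4.5
1.3 d [-27.    0.  -16.3] w [-0.005  0.098 -0.001] deg 5.6
1.34 d [-32.7   0.  -18.6] w [-0.005  0.118 -0.001] deg 6.7
1.38 d [-38.5   0.  -20.8] w [-0.005  0.138 -0.001] deg 7.9
```

View pics/s11.png

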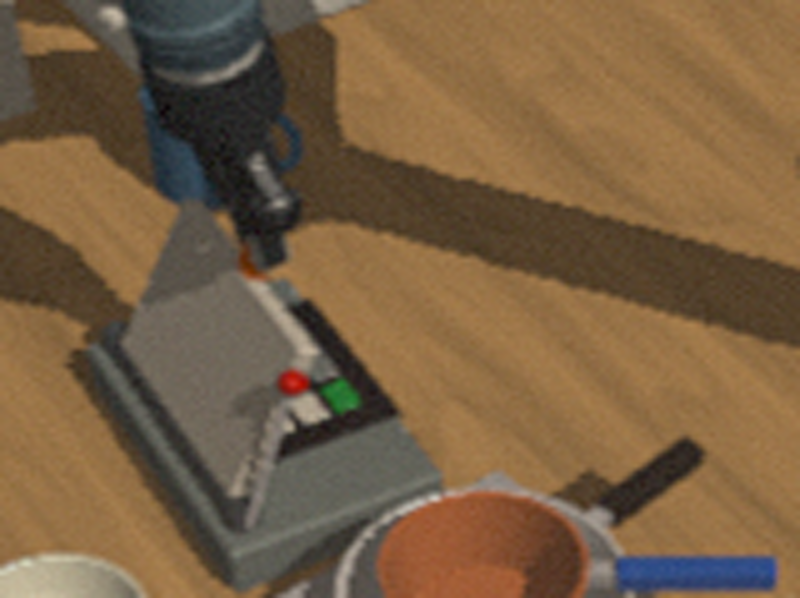

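View pics/s12.png

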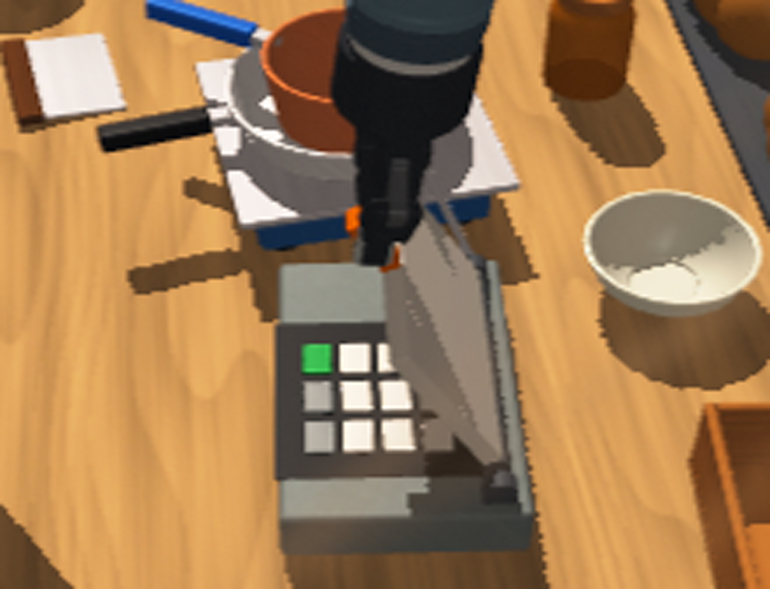

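```bash
python3 - <<'E'
from h import *
import pickle
S,D=pickle.load(open("c.pkl","rb"))
yd=np.array([-XD[1],XD[0],0])
ball=lambda th,y=.104: H+yd*y+.12*(-XD*np.cos(th)+np.array([0,0,1])*np.sin(th))
# refine ball centroid by colour
for n,c in (("S",S),("D",D)):
    im=c["image"].astype(int); m=((im[...,2]>110)&(im[...,1]<40)&(im[...,0]<40)).astype(np.uint8)
    k,l,st,ce=cv2.connectedComponentsWithStats(m); print(n,[(ce[i].round(1),st[i,4]) for i in range(1,k) if st[i,4]>8])
for th in (1.1,1.14,1.18,1.22,1.26,1.3): print(th,proj(S,ball(th)).round(1),proj(D,ball(th)).round(1))
bS=(268.2,193);bD=(339,248.7)
f=lambda q: np.r_[proj(S,ball(q[0])+q[1:])-bS,proj(D,ball(q[0])+q[1:])-bD, q[1:]*300]
s=least_squares(f,[1.2,0,0,0]);print(s.x,s.fun.round(2))
f=lambda q: np.r_[proj(S,ball(q[0]))-bS,proj(D,ball(q[0]))-bD]
s=least_squares(f,[1.2]);print(s.x,s.fun.round(2))
E
```

```text
S [(array([267.6, 192.8]), np.int32(10)), (array([632.5, 318.6]), np.int32(11))]
D [(array([199. , 105.9]), np.int32(10)), (array([338.7, 247. ]), np.int32(17))]
1.1 [272.1 193.9] [331.6 249.7]
1.14 [270.8 193.9] [333.6 249. ]
1.18 [269.4 194. ] [335.6 248.3]
1.22 [267.9 194.1] [337.7 247.7]
1.26 [266.5 194.3] [339.8 247.1]
1.3 [265.  194.6] [341.9 246.6]
[ 1.22809123e+00 -1.35314997e-04 -2.13316253e-03 -4.91808147e-05] [-0.9   0.71 -0.82 -0.48 -0.04 -0.64 -0.01]
[1.22897091] [-0.6   1.16 -0.85 -1.18]
```

Emit:
jog_arm:
  deltas:
    - [-3, 0, -2.5, 0, 0.01, 0, 1]
    - [-6, 0, -5, 0, 0.02, 0, 1]
    - [-9, 0, -7, 0, 0.033, 0, 1]
    - [-12, 0, -9, 0, 0.045, 0, 1]
    - [-15, 0, -10.5, 0, 0.055, 0, 1]
    - [-17, 0, -11.5, 0, 0.062, 0, 1]
    - [-17, 0, -11.5, 0, 0.062, 0, 1]
    - [-17, 0, -11.5, 0, 0.062, 0, 1]

```text
time_s: 15.1
ee_pos: [0.5773, -0.263, 0.1886]
tool_rot: [-0.108, -2.961, -0.003]
contact_force: [-2.2, -10.4, -17.2]
gripper_width: 0.0189
```

```bash
python3 plan.py 1.23 1.26 .05
python3 - <<'E'
from h import *
c=cams.capture("scene"); cv2.imwrite("pics/s13.png",cv2.resize(c["image"][130:230,220:320],None,fx=6,fy=6,interpolation=cv2.INTER_CUBIC))
c=cams.capture("side"); cv2.imwrite("pics/s14.png",cv2.resize(c["image"][230:360,300:400],None,fx=6,fy=4.6,interpolation=cv2.INTER_CUBIC))
E
```

```text
[ 0.5773 -0.263   0.1886] [ -2.217  -10.4474 -17.1688] [-0.49    0.6854  0.461   1.5081 -0.0763 -0.411 ]
r 0.16196467126027117 th0 1.2190669337484592 pitch 100.23197287073341
1.23 d [-1.2  0.1 -1.5] w [-0.004  0.    -0.002] deg 0.3
```

View pics/s13.png

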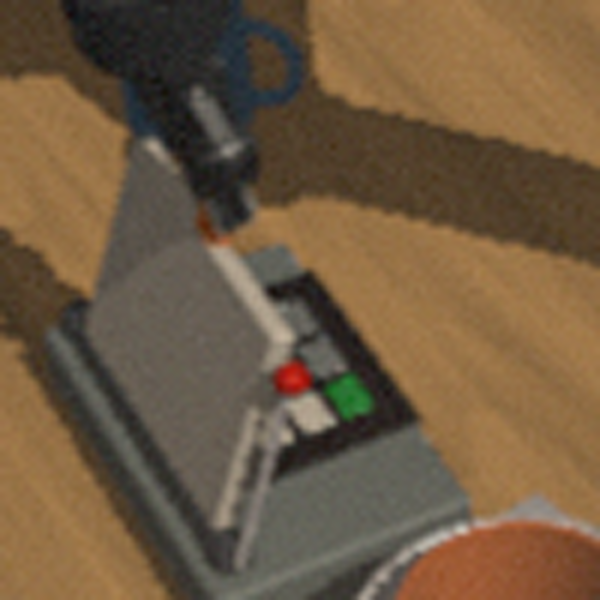

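View pics/s14.png

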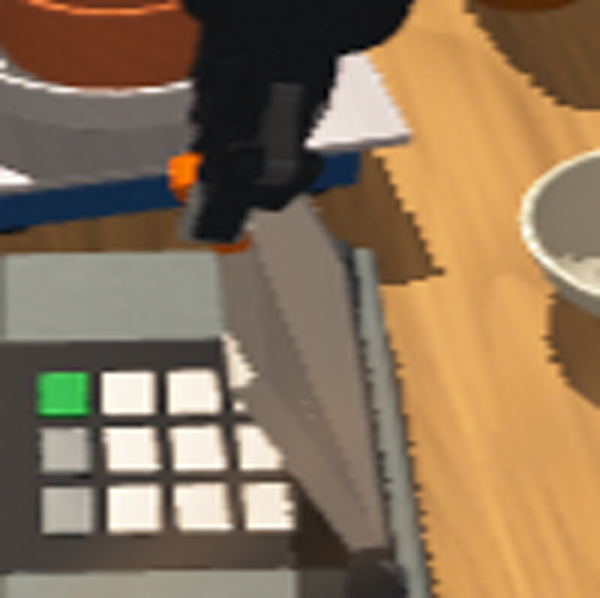

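```bash
python3 - <<'E'
from h import *
import pickle
S,D=pickle.load(open("c.pkl","rb"))
yd=np.array([-XD[1],XD[0],0]);k=np.array([0,0,1.])
def P(th,y,r,t): return H+yd*y+r*(-XD*np.cos(th)+k*np.sin(th))+t*(XD*np.sin(th)+k*np.cos(th))
for th in (1.14,1.18,1.22,1.26,1.3):
    print(th,[((proj(S,P(th,y,r,t))-[220,130])*6).round(0).tolist() for y,r,t in [(.085,.13,.007),(.085,.13,-.007),(-.085,.13,.007),(-.085,.13,-.007),(.085,.02,.007),(.104,.12,0),(.104,0,0)]])
    print("   D",[((proj(D,P(th,y,r,t))-[300,230])*[6,4.6]).round(0).tolist() for y,r,t in [(-.085,.13,.007),(-.085,.13,-.007),(-.085,.02,.007),(-.085,0.02,-.007),(.085,.13,.007)]])
E
```

```text
1.14 [[281.0, 343.0], [306.0, 343.0], [136.0, 142.0], [159.0, 142.0], [216.0, 516.0], [305.0, 383.0], [233.0, 569.0]]
   D [[246.0, 380.0], [206.0, 390.0], [372.0, 521.0], [334.0, 530.0], [212.0, 96.0]]
1.18 [[272.0, 344.0], [297.0, 343.0], [127.0, 142.0], [151.0, 142.0], [215.0, 517.0], [296.0, 384.0], [233.0, 569.0]]
   D [[262.0, 377.0], [220.0, 386.0], [375.0, 521.0], [336.0, 529.0], [225.0, 93.0]]
1.22 [[262.0, 346.0], [288.0, 343.0], [118.0, 143.0], [142.0, 142.0], [213.0, 517.0], [288.0, 385.0], [233.0, 569.0]]
   D [[277.0, 374.0], [235.0, 382.0], [377.0, 521.0], [338.0, 529.0], [239.0, 90.0]]
1.26 [[253.0, 347.0], [278.0, 344.0], [108.0, 144.0], [133.0, 142.0], [211.0, 518.0], [279.0, 386.0], [233.0, 569.0]]
   D [[293.0, 372.0], [251.0, 379.0], [380.0, 521.0], [340.0, 528.0], [253.0, 88.0]]
1.3 [[243.0, 349.0], [269.0, 345.0], [99.0, 146.0], [124.0, 143.0], [210.0, 518.0], [270.0, 387.0], [233.0, 569.0]]
   D [[310.0, 369.0], [267.0, 376.0], [382.0, 521.0], [342.0, 527.0], [267.0, 86.0]]
```

```bash
python3 - <<'E'
from h import *
yd=np.array([-XD[1],XD[0],0]);k=np.array([0,0,1.])
def P(th,y,r,t): return H+yd*y+r*(-XD*np.cos(th)+k*np.sin(th))+t*(XD*np.sin(th)+k*np.cos(th))
for n,(x,y,w,h),out in (("scene",(228,140,64,75),"s15"),("side",(325,240,50,120),"s16")):
    c=cams.capture(n); s=8 if n=="scene" else 5
    im=cv2.resize(c["image"][y:y+h,x:x+w],None,fx=s,fy=s,interpolation=cv2.INTER_CUBIC); ov=im.copy()
    for th,col in ((1.16,(255,0,0)),(1.24,(0,255,0))):
        q=lambda *a: tuple(((proj(c,P(th,*a))-[x,y]+.5)*s).astype(int).tolist())
        for a,b in (((.085,.13,.007),(-.085,.13,.007)),((.085,.13,-.007),(-.085,.13,-.007)),((.085,.13,.007),(.085,.0,.007)),((-.085,.13,.007),(-.085,0,.007)),((-.085,.13,-.007),(-.085,0,-.007)),((.085,.13,-.007),(.085,.13,.007)),((-.085,.13,-.007),(-.085,.13,.007))):
            cv2.line(ov,q(*a),q(*b),col,1)
    o=np.hstack([im,ov]); o=cv2.resize(o,None,fx=min(1,800/o.shape[1],600/o.shape[0]),fy=min(1,800/o.shape[1],600/o.shape[0])); cv2.imwrite(f"pics/{out}.png",o)
E
```

```text
(no output)
```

View pics/s15.png

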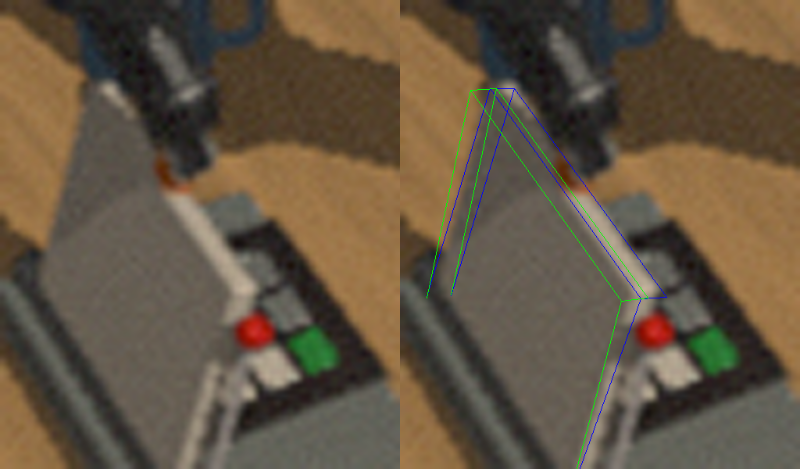

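View pics/s16.png

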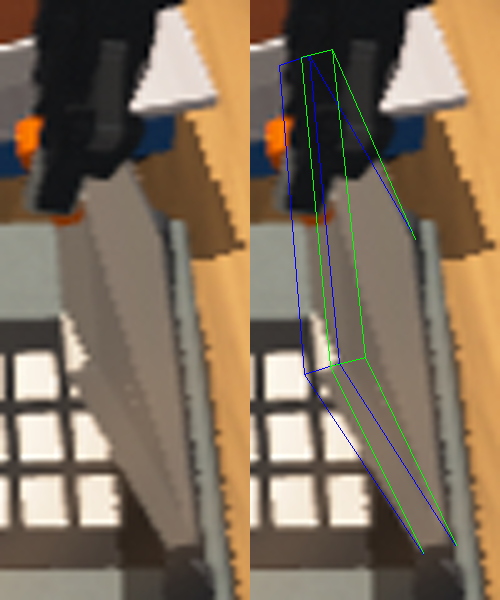

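Display and pointer are within about 0.03 rad, with the display slightly low. I'll nudge it up a little, then release.

Emit:
jog_arm:
  deltas:
    - [-1.5, 0, -1, 0, 0.005, 0, 1]
    - [-3, 0, -2, 0, 0.01, 0, 1]
    - [-3, 0, -2, 0, 0.01, 0, 1]
    - [-3, 0, -2, 0, 0.01, 0, 1]
    - [-3, 0, -2, 0, 0.01, 0, 0.5]
    - [-3, 0, -2, 0, 0.01, 0, 0.2]
    - [-3, 0, -2, 0, 0.01, 0, 0]
    - [-3, 0, -2, 0, 0.01, 0, 0]

```text
time_s: 15.97
ee_pos: [0.5834, -0.2605, 0.1953]
tool_rot: [-0.105, -2.961, -0.007]
contact_force: [-1.0, 0.5, 2.0]
gripper_width: 0.0428
```

Emit:
jog_arm:
  deltas:
    - [0, 0, -4, 0, 0, 0, 0]
    - [0, 0, -12, 0, 0, 0, 0]
    - [0, 0, -24, 0, 0, 0, 0]
    - [0, 0, -38, 0, 0, 0, 0]
    - [0, 0, -54, 0, 0, 0, 0]
    - [0, 0, -70, 0, 0, 0, 0]
    - [0, 0, -82, 0, 0, 0, 0]
    - [0, 0, -90, 0, 0, 0, 0]

```text
time_s: 16.63
ee_pos: [0.5999, -0.2615, 0.286]
tool_rot: [-0.105, -2.963, -0.004]
contact_force: [0.5, -0.4, -0.1]
gripper_width: 0.0432
```

```bash
python3 - <<'E'
from h import *
o=get_obs(); print(o["ee_pos"],o["joint_positions"],o["contact_force"]); delta((.36,-.2,.30),rot(YD,90))
E
```

```text
[ 0.59991388 -0.26147187  0.2860407 ] [-0.47355693  0.78784225  0.9056719   1.84995358 -0.07217023 -0.39687821] [ 0.52752038 -0.439607   -0.10698677]
d [242.3  44.4  28.9] w [-0.004 -0.177  0.001] deg 10.1
```

Emit:
jog_arm:
  deltas:
    - [5, 2, -5, 0, -0.02, 0, 0]
    - [18, 5, -12, 0, -0.05, 0, 0]
    - [36, 9, -16, 0, -0.09, 0, 0]
    - [58, 14, -18, 0, -0.13, 0, 0]
    - [82, 20, -20, 0, -0.16, 0, 0]
    - [106, 26, -20, 0, -0.177, 0, 0]
    - [128, 32, -20, 0, -0.177, 0, 0]
    - [145, 36, -20, 0, -0.177, 0, 0]

```text
time_s: 17.3
ee_pos: [0.4614, -0.2147, 0.3311]
tool_rot: [-0.111, -3.139, 0.005]
contact_force: [0.1, 0.6, 0.6]
gripper_width: 0.0428
```

```bash
python3 - <<'E'
from h import *
yd=np.array([-XD[1],XD[0],0]);k=np.array([0,0,1.])
def P(th,y,r,t): return H+yd*y+r*(-XD*np.cos(th)+k*np.sin(th))+t*(XD*np.sin(th)+k*np.cos(th))
for n,(x,y,w,h),out in (("scene",(228,140,64,75),"s17"),("side",(325,240,50,120),"s18")):
    c=cams.capture(n); cv2.imwrite(f"pics/{n}_f.png",c["image"]); s=8 if n=="scene" else 5
    im=cv2.resize(c["image"][y:y+h,x:x+w],None,fx=s,fy=s,interpolation=cv2.INTER_CUBIC); ov=im.copy()
    for th,col in ((1.16,(255,0,0)),(1.24,(0,255,0))):
        q=lambda *a: tuple(((proj(c,P(th,*a))-[x,y]+.5)*s).astype(int).tolist())
        for a,b in (((.085,.13,.007),(-.085,.13,.007)),((.085,.13,-.007),(-.085,.13,-.007)),((.085,.13,.007),(.085,.0,.007)),((-.085,.13,.007),(-.085,0,.007)),((-.085,.13,-.007),(-.085,0,-.007)),((.085,.13,-.007),(.085,.13,.007)),((-.085,.13,-.007),(-.085,.13,.007))):
            cv2.line(ov,q(*a),q(*b),col,1)
        cv2.circle(ov,q(.104,.12,0),9 if s==5 else 14,col,1)
    o=np.hstack([im,ov]); f=min(1,800/o.shape[1],600/o.shape[0]); o=cv2.resize(o,None,fx=f,fy=f); cv2.imwrite(f"pics/{out}.png",o)
o=get_obs();print(o["ee_pos"])
E
```

```text
[ 0.46145862 -0.21485154  0.33162892]
```

View pics/s17.png

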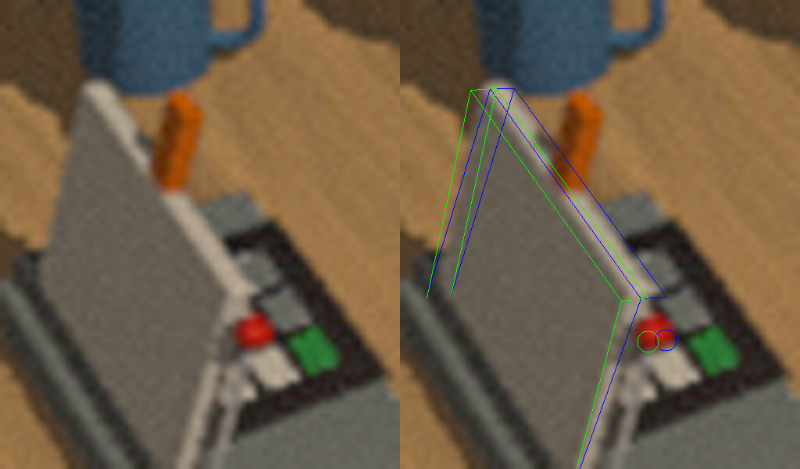

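View pics/s18.png

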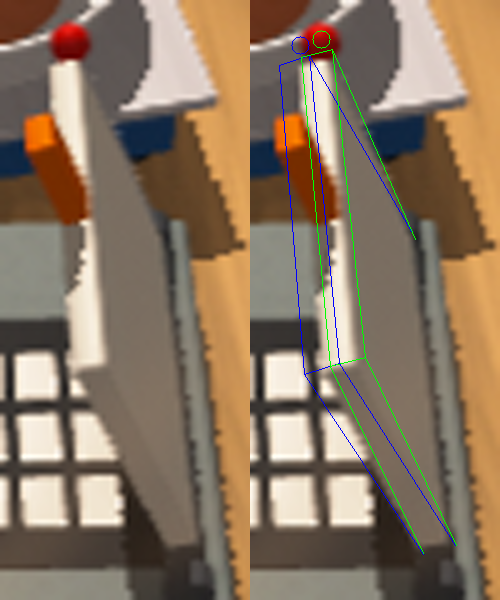

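View pics/side_f.png

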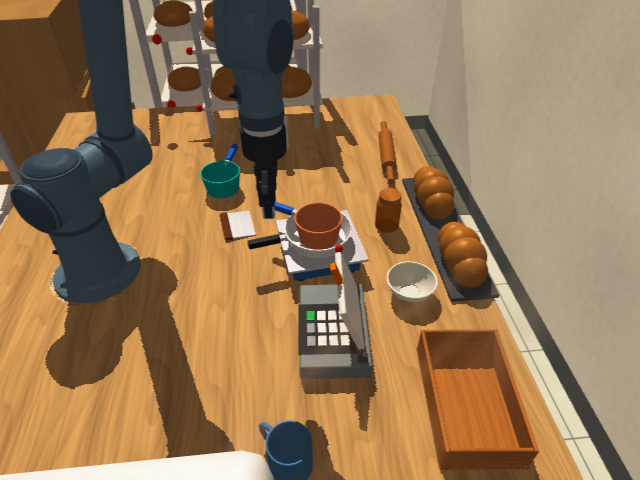

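The pointer hasn't moved. The display's corner next to the ball gives 1.20–1.24, matching the ball's 1.21 and 1.24 in the two cameras. Now I'll check the pan.

```bash
python3 - <<'E'
from h import *
import pickle
S,D=pickle.load(open("c.pkl","rb"))
t=np.linspace(0,2*np.pi,90)
for n,C,(x,y,w,h) in (("scene",S,(265,185,110,90)),("side",D,(240,180,120,90))):
    im=cv2.imread(f"pics/{n}_f.png"); s=7
    im=cv2.resize(im[y:y+h,x:x+w],None,fx=s,fy=s,interpolation=cv2.INTER_CUBIC)
    def pl(pts,col,cl=False): cv2.polylines(im,[np.array([((proj(C,p)-[x,y]+.5)*s) for p in pts]).astype(np.int32)],cl,col,1)
    cx,cy=.5755,-.0035
    a=np.radians(146)
    pl([(cx+.06*np.cos(u),cy+.06*np.sin(u),.13) for u in t],(0,255,0),True)
    pl([(.5747+.086*np.cos(u),-.0027+.086*np.sin(u),.10) for u in t],(255,0,0),True)
    pl([(cx+r*np.cos(a),cy+r*np.sin(a),.128) for r in (.06,.165)],(0,255,255))
    cv2.imwrite(f"pics/{n}_p.png",im)
E
```

```text
(no output)
```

View pics/scene_p.png

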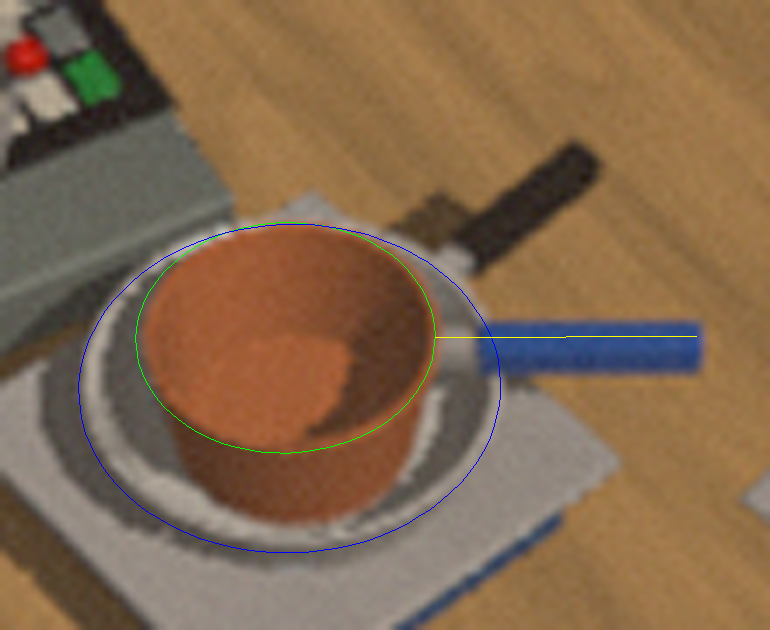

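View pics/side_p.png

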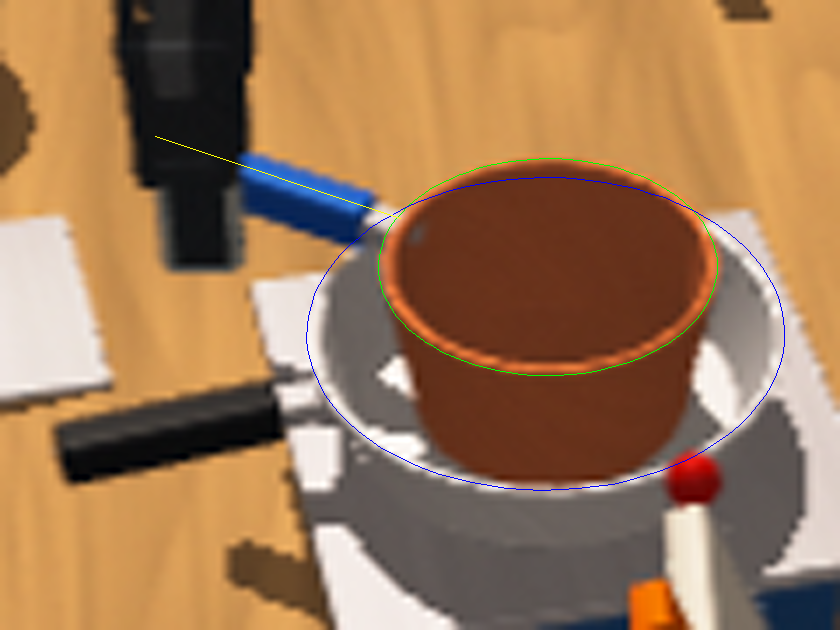

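The level, seated rim model fits in both cameras and the gripper is clear, so I'll hand in.

```bash
python3 - <<'E'
from h import *
print(get_obs()["contact_force"],get_obs()["time_s"]); print(ctrl.close_job())
E
```

```text
[-0.25629821 -0.83586615 -0.36294109] 17.4
the job is handed in; nothing more can be done
None
```

Both jobs are finished and handed in at 17.4 s, but a force spike on the way may have broken the 120 N wrist limit. `close_job` gave no verdict.

**What may count as a failure:** at about 10.0 s, on the way to the display tab, joint 3 ran into its lower stop. It read -1.021 against the -1.02 limit, and the wrist force briefly read about 155 N. Neither image showed anything being touched, and the reading was back near zero 0.1 s later. If that transient is counted, the run fails on wrist force or joint range.

- **Small pan:** I gripped the copper pan by its handle, swung it over, lowered it until about 10 N of contact, and released it. In the last images its rim fits the outline expected for a level, fully seated pan. Its centre is within about 3 mm of the large pan's, and its handle is about 45° to one side. The large pan hardly moved, and its centre is about 5 mm from the middle of the scale.
- **Display:** I raised it by the tab and let go. The pointer measures about 1.23 rad. The display corner beside the ball reads 1.20–1.24 rad in the two cameras, matching the ball in each. The far corner reads lower (about 1.17 and 1.21), which I put down to a small yaw error in my model. I expect the gap to be under about 0.03 rad, against the allowed 0.09.
- **Everything else:** the pointer ball is within a pixel of its starting place in the scene camera. I saw no other thing on the bench disturbed, though I didn't measure each one. The gripper ended well clear of everything.

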